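# Pack the PC service tools into the foam tray and shut the tool cabinet

## Robot

A 6-joint arm with a two-finger parallel gripper is mounted at the origin on the work surface. World frame = base frame: x ahead of the robot, y to its left, z up, the work surface at z = 0. Lengths are in mm, angles in rad, forces in N, time in s.
With the tool pointing down it reaches from about 350 to 775 mm from the base axis. Payload 7.3 kg.
Tool frame: the origin (TCP) lies at the very end of the fingers, on their centre line; the grasp point (between the pads) lies bot.grip_point_offset behind it (bot.grip_point_offset is the distance from the TCP to the grasp point, in mm); z points along the fingers, y is the line along which they close (so a half turn about z gives the same grasp; the last joint's range is limited). The gripper opens to 92 mm and grips with 3 to 60 N. Pads are 19 mm wide; open, the fingers measure 130 mm over their backs; the gripper's body (75 mm by 190 mm) begins 47 mm behind the grasp point.
Start: joints at [-1.274, 0.342, 1.524, -0, 1.275, -0.146], TCP at [224.971, -474.376, 226.741] pointing down, gripper open.
Joint ranges: [-2.53, 2.53], [-0.77, 2.02], [0.04, 2.7], [-1, 4.14], [0.28, 2.66], [-3.11, 3.11]. Speed limits (rad/s): [2.57, 2.57, 3.14, 3.14, 3.14, 3.14].

## Interface

Orientations are given as [roll, pitch, yaw] about the fixed x, y, z axes, in that order (R = Rz(yaw) Ry(pitch) Rx(roll)).
In Python, from plant import bot gives the robot as it stands. The module is installed in compiled form; this text tells all that it offers.
- The arm moves only by the tool carry_out, never from a script. Its argument "plan" is a list of rows, each an object of numbers: "tx", "ty", "tz": the shift along the world's x, y, z in mm; "rx", "ry", "rz": the turn, a rotation vector about the world's x, y, z in rad. A call has 1 to 12 rows; each row shifts and turns the commanded pose from where the row before left it; what a row does not reach is not made up. A row lasts 1/10 s, in which the tool goes at most 50 mm and 8.59 degrees, less where a joint would pass 70% of its speed; a pose out of reach is approached as far as the arm can. A call with a gripper value outside its range is refused whole. "gripper" is the closure, from 0 (fully open) to 1 (shut), set as the call begins (left out, the last holds). The fingers move at their own pace and stop on an object; the grip force is fixed at half the most. Time passes only in rows, so rows that do not move let the fingers close. It gives the time, the measured TCP pose, the force, the opening and the grip force at its end, in the units of the state.
- bot.get_obs(): the state, without advancing time (a new reading comes with each control period).
- bot.capture(name): name is "scene" or "top" or "wrist"; returns the picture (420x560x3 uint8, red, green, blue); there is no depth.
- bot.camera_model(name): a dict with "camera_matrix" (3x3 intrinsics, pixels), "R" (3x3) and "t" (3): a world point X has camera coordinates R X + t. Camera axes: x right, y down, z forward; pixel columns grow to the right and rows downward; lengths in mm; the calibration is good to about 2 mm. A picture is of the moment at which its call begins: read the wrist's pose just before it. camera_model takes no time and is no camera call; for the wrist camera it gives the pose at the moment of the call.
- bot.close_job(): hands the job in; it is judged then, once.
The state is a dict: "time": time; "joint_positions": joint angles; "dq": joint speeds; "tau": joint torques, N m; "tool_pos": TCP position; "tcp_rot": TCP orientation; "contact_force": force on the tool from outside, world axes, zero at the start; "moment": the same for the moment, N m; "grip_width": finger opening in mm; "finger_force": force on a finger pad.
Only numpy, scipy, OpenCV 4.12 (cv2) and the standard library are available. Lean on these libraries where they do the work, as an engineer would, in place of code of your own. Each camera call takes 0.05 s, during which the arm holds its last target. There are 200 camera calls.

## Task

The keyboard has been cleaned, so pack up: press every tool lying on the desk fully down into its own die-cut pocket of the foam tray, the way round that fits. Then push the tray all the way into the low tool cabinet, and only then swing the cabinet's door shut until it snaps onto its catch. Leave the mug, the screw jar and the mouse on the desk where they are.

Things in the scene. Friction and masses are not known exactly. Their poses are not given: they have to be found in the camera images.
- pliers_grip (a point): Pliers (may be absent), lying flat, 140 mm long, 20 mm high. This point is the middle of the 20 mm wide steel joint, half-way up (10 mm above the underside). x runs along the pliers towards the nose (14 mm wide, ends at x = +60 mm); the two black handles spread to 40 mm over their outsides and end at x = -83 mm. z is up. The joint is 20 mm wide (along y) for 22 mm either side of the point: grip it there. 170 g, give or take a third.
- driver_grip (a point): Screwdriver (may be absent), lying flat: black handle 90 mm long, 24 mm wide, 20 mm high with flat sides; thin shaft 7 mm. This point is the middle of the handle, half-way up (10 mm above the underside). x runs towards the shaft's tip (x = +110 mm); the handle ends at x = -45 mm. z is up. Grip the handle across y (24 mm). 130 g, give or take a third.
- calliper_grip (a point): Calliper gauge (may be absent), lying flat: steel beam 14 mm wide from x = -95 to +45 mm, 12 mm high; black slider 44 mm long, 22 mm wide, 20 mm high; two measuring jaws at x = +26 to +45 mm that stick out sideways to y = +32 mm. This point is the middle of the slider, half-way up its 20 mm height. x runs towards the jaws' end, y to the side they stick out to, z is up. Grip the slider across y (22 mm). 150 g, give or take a third.
- ratchet_grip (a point): Ratchet handle (may be absent), lying flat: black grip 16 mm wide, 20 mm high from x = -70 to +20 mm, a neck, and a round steel head of 34 mm diameter centred at x = +60 mm (ends at x = +77 mm). This point is on the grip's middle line, half-way up (10 mm above the underside). x runs towards the head, z is up. Grip across y (16 mm). 180 g, give or take a third.
- pliers_pocket (a point): Pliers' pocket in the foam, at the level of the foam's top surface (34 mm above the desk; pocket 10 mm deep, so a seated tool stands 10 mm proud). Pocket 1.5 to 2 mm larger than the tool on each side. A seated tool's grip point and axes coincide with this point and its axes.
- driver_pocket (a point): Screwdriver's pocket in the foam, same make and depth; a narrow slot for the shaft. In every pocket a springy foam bulge on either side of the grip point squeezes the tool by about 1 mm: it takes a press of some 5 to 12 N to push it down to the floor, and then holds it. A seated tool's grip point and axes coincide with this point and its axes.
- calliper_pocket (a point): Calliper's pocket in the foam, same make and depth; wide cut for the jaws on one side. A seated tool's grip point and axes coincide with this point and its axes.
- ratchet_pocket (a point): Ratchet's pocket in the foam, same make and depth; square end for the round head. A seated tool's grip point and axes coincide with this point and its axes.
- tray (a joint): How far the foam tray stands out of the cabinet, m: 0 = fully in, 0.23 = fully out. The tray slides along the cabinet's x; about 3 N of friction, stays where left.
- tray_front (a point): Middle of the outer (robot-side) face of the tray's 6 mm aluminium front wall, 32 mm above the desk. Wall 224 mm wide, from 10 to 44 mm above the desk. x points into the cabinet (push this way), z up. It is flush with the cabinet's front edge when the tray is fully in.
- door (a joint): Door angle, rad: 0 = shut, growing as it swings open towards the robot's side (about 1.6 to 1.85 at the start, at the robot's right). Turns freely; over the last 0.07 rad a stud must be pushed past a sprung roller (about 4 to 8 N at the free edge), after which it snaps to 0 and holds.
- door_hinge (a point): Door hinge axis (vertical), on the cabinet's right front edge, at half the door's height (45 mm above the desk). Its x points into the cabinet, its y along the shut door from hinge to free edge; the door is 276 mm wide, 90 mm high; its outer face lies 12 mm out (to -x when shut) from this axis.
- door_edge (a point): Middle of the door's free edge on its outer face, 45 mm above the desk; moves with the door.
- cabinet_front (a point): Low grey steel tool cabinet (fixed, 260 mm deep, 276 mm wide, 90 mm high): middle of the top front edge. x points to the back of the cabinet, z up.
- mug_rim (a point): White mug, 95 mm high, 82 mm across: centre of its mouth. Leave alone.
- screw_jar: Clear jar with a black cap, 52 mm across, 60 mm high; origin under its middle. Leave alone.
- mouse: Black computer mouse 110 x 60 x 34 mm, origin under its middle. Leave alone.
Not all that is in view belongs to the job. Leave any purple or yellow look-alike of the part that bears calliper_grip alone.

How it is judged:
By the outcome, as a careful person would: the job done as asked, in the order asked, and still so for the second after the job is handed in, with the robot touching nothing.
Of pliers, driver, calliper, ratchet only 3 to 4 are there at a start; the rules pass over those that are not, and their reading is None.
At some moment in a run one of pliers, driver, calliper, ratchet may be knocked a few centimetres aside while the robot is not near it.
It also fails if it takes over 210 s, if anything falls off the work surface, if the arm or the gripper's body presses on something with over 40 N, if the wrist force passes 120 N, or if a joint passes its speed limit or range.

## Working session

There is one attempt and no reset: what is moved stays moved. The work goes in short steps, Python scripts to look and compute and a tool call to move; the robot and the scene stay as the last step left them, time stands still between calls to the robot, and variables do not carry over. Pictures are saved under pics/ and viewed, at most 14 in all, crops included, and the job is handed in when it is done.

Besides the shell and the picture viewer there is one more tool, called after "Request:" by a JSON object that holds its "name" and its "arguments", one argument or row to a line. carry_out: Moves the arm, as the interface text tells. Its arguments: {"type":"object","properties":{"plan":{"type":"array"},"gripper":{"type":"number"}},"required":["plan"]}

```bash
mkdir -p pics; python3 - <<'E'
from plant import bot
import cv2
o=bot.get_obs(); print({k:o[k] for k in('time','tool_pos','tcp_rot','grip_width')}, bot.grip_point_offset)
for n in('top','scene'):
    cv2.imwrite(f'pics/{n}0.png',bot.capture(n)[:,:,::-1]); m=bot.camera_model(n); print(n,m)
E
```

```text
{'time': 0.0, 'tool_pos': array([ 224.83335584, -473.97132243,  226.05881021]), 'tcp_rot': array([-3.14008144e+00, -2.16062922e-04,  4.42752223e-01]), 'grip_width': 91.83108178073746} 18.8
top {'camera_matrix': array([[389.91505786,   0.        , 276.50384835],
       [  0.        , 389.91505786, 208.28666039],
       [  0.        ,   0.        ,   1.        ]]), 'R': array([[ 0.02274189, -0.99912084,  0.03521862],
       [-0.99474261, -0.02613252, -0.09901631],
       [ 0.09984961, -0.03278164, -0.99446238]]), 't': array([  -8.26856424,  475.60300663, 1016.89938648])}
scene {'camera_matrix': array([[400.65662508,   0.        , 280.43703312],
       [  0.        , 400.65662508, 209.16424073],
       [  0.        ,   0.        ,   1.        ]]), 'R': array([[ 0.36860592,  0.9294367 , -0.01664607],
       [ 0.67801449, -0.28105846, -0.67919253],
       [-0.63594499,  0.23906811, -0.73377136]]), 't': array([-184.37795724, -246.17160522, 1531.23381444])}
```

View pics/top0.png

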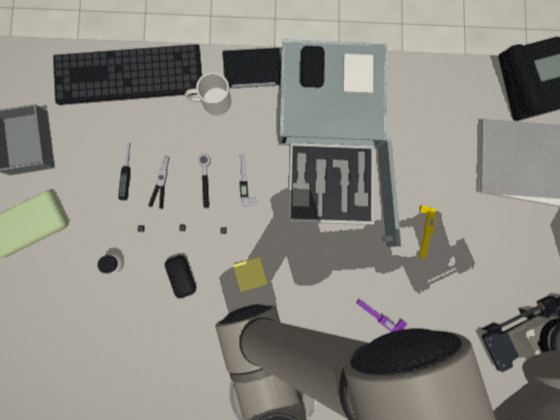

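View pics/scene0.png

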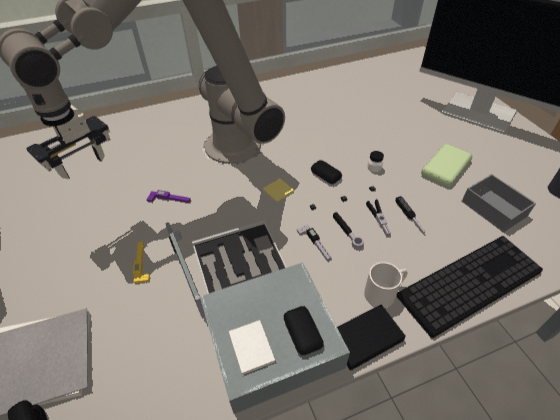

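The top view shows driver (125,172), pliers (161,182), ratchet (205,180) and the steel/black calliper (244,182) with its jaws toward the robot. The yellow (427,232) and purple (382,315) look-alikes are to be left. The tray is at (332,182) with four pockets, and the door is open at (390,195). I'll enlarge tools and tray.

```bash
cat > h.py <<'E'
from plant import bot
import numpy as np, cv2
def ray(n,px,z,m=None):
    """pixels (N,2) -> world xyz on plane z"""
    m=m or bot.camera_model(n); K,R,t=m['camera_matrix'],m['R'],m['t']
    p=np.c_[np.atleast_2d(px),np.ones(len(np.atleast_2d(px)))]
    d=(R.T@np.linalg.inv(K)@p.T).T; c=-R.T@t
    return c+d*((z-c[2])/d[:,2])[:,None]
def proj(n,X,m=None):
    m=m or bot.camera_model(n); q=(m['camera_matrix']@(m['R']@np.atleast_2d(X).T+m['t'][:,None])).T
    return q[:,:2]/q[:,2:]
E
python3 - <<'E'
from h import *
im=cv2.imread('pics/top0.png')
c=np.hstack([cv2.resize(im[135:230,110:265],None,fx=2.55,fy=2.55,interpolation=cv2.INTER_CUBIC)[:242], np.zeros((242,5,3),np.uint8)])
t=cv2.resize(im[130:250,275:410],None,fx=4,fy=4,interpolation=cv2.INTER_CUBIC)
a=cv2.convertScaleAbs(t,alpha=2.2,beta=0)
H=np.zeros((590,800,3),np.uint8); H[:480,:540]=a
b=cv2.resize(im[138:212,110:265],None,fx=1.65,fy=1.65); H[0:b.shape[0],542:542+b.shape[1]]=b
cv2.imwrite('pics/crop0.png',H)
for nm,p,z in [('driver',(124,182),10),('pliers',(160,182),10),('ratchet',(205,190),10),('cal',(244,190),10),('trayFL',(289,222),44),('trayFR',(374,223),44),('hinge',(386,140),90),('doorend',(396,243),90),('cabL',(281,137),90),('cabR',(386,143),90),('jar',(108,264),60),('mouse',(180,275),30)]: print(nm,ray('top',p,z).round(0))
E
```

```text
driver [[537. 414.  10.]]
pliers [[540. 319.  10.]]
ratchet [[522. 197.  10.]]
cal [[525.  92.  10.]]
trayFL [[439. -29.  44.]]
trayFR [[ 441. -253.   44.]]
hinge [[ 653. -272.   90.]]
doorend [[ 390. -296.   90.]]
cabL [[652.  -2.  90.]]
cabR [[ 645. -272.   90.]]
jar [[321. 423.  60.]]
mouse [[295. 249.  30.]]
```

View pics/crop0.png

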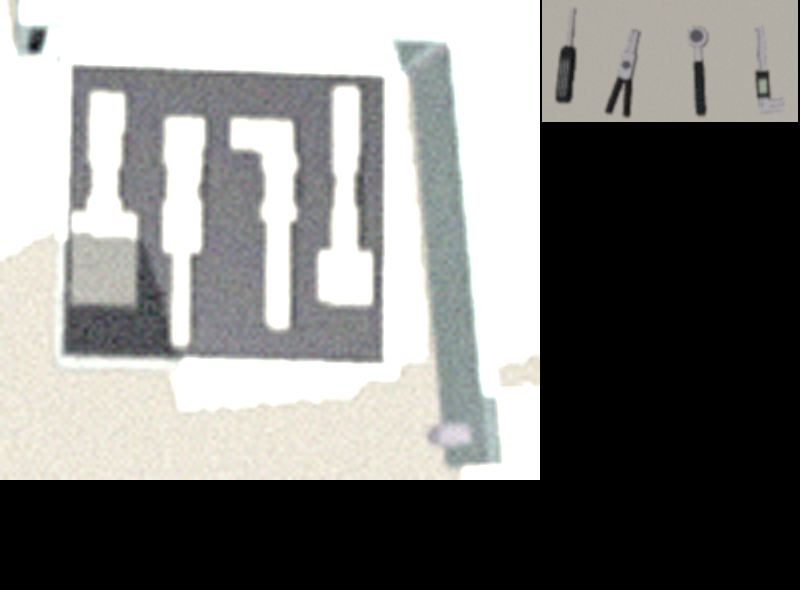

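Crop, left to right: the pliers pocket has its nose up (+x). The driver pocket has its tip down (-x). The calliper pocket has its jaws up and toward +y. The ratchet pocket has its head down. On the desk the driver and ratchet point +x, and the calliper's jaws point -x/-y, so those three need a half turn and the pliers none. The real calliper is the steel/black one at (244,182); the purple (382,315) and yellow (427,232) ones are decoys by colour. Next I go above the tray for a close look.

Request:
{"name": "carry_out", "arguments": {
  "plan": [
    {"tx": 30,"ty": 34,"tz": 12,"rz": -0.044},
    {"tx": 30,"ty": 34,"tz": 12,"rz": -0.044},
    {"tx": 30,"ty": 34,"tz": 12,"rz": -0.044},
    {"tx": 30,"ty": 34,"tz": 12,"rz": -0.044},
    {"tx": 30,"ty": 34,"tz": 12,"rz": -0.044},
    {"tx": 30,"ty": 34,"tz": 12,"rz": -0.044},
    {"tx": 30,"ty": 34,"tz": 12,"rz": -0.044},
    {"tx": 30,"ty": 34,"tz": 12,"rz": -0.044},
    {"tx": 30,"ty": 34,"tz": 12,"rz": -0.044},
    {"tx": 30,"ty": 34,"tz": 12,"rz": -0.044},
    {},
    {}
  ]
}}

```text
invalid input at $.plan[0]: expected keys tx, ty, tz, rx, ry, rz
```

```bash
python3 - <<'E'
from h import *
o=bot.get_obs();print(o['time'],o['tool_pos'],o['tcp_rot'])
m=bot.camera_model('wrist');print(m, -m['R'].T@m['t'])
cv2.imwrite('pics/w1.png',cv2.convertScaleAbs(bot.capture('wrist')[:,:,::-1],alpha=1.3))
E
```

```text
0.1 [ 224.88217544 -474.01204347  226.13642424] [-3.14027422e+00 -1.90236882e-04  4.42840680e-01]
{'camera_matrix': array([[294.49066984,   0.        , 274.16349004],
       [  0.        , 294.49066984, 212.78723564],
       [  0.        ,   0.        ,   1.        ]]), 'R': array([[ 4.28136323e-01, -9.03713916e-01, -6.68082437e-04],
       [-8.68090957e-01, -4.11465163e-01,  2.77694995e-01],
       [-2.51231724e-01, -1.18311358e-01, -9.60669060e-01]]), 't': array([-525.02598523,  -33.87087928,  391.06967138])} [ 293.62879834 -442.14199247  384.74354676]
```

View pics/w1.png

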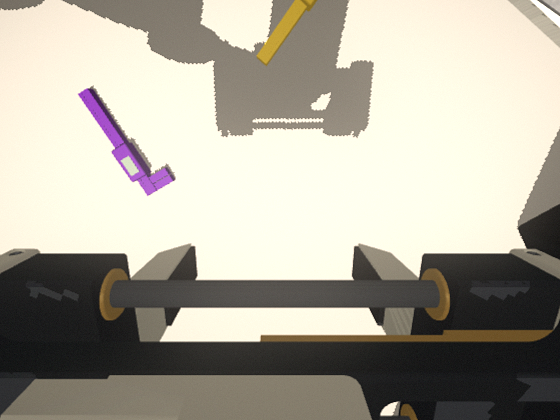

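All six keys are required, so nothing moved. The picture shows only decoys, and the camera looks ahead of the fingers. I retry, stopping short of the tray.

Request:
{"name": "carry_out", "arguments": {
  "plan": [
    {"tx": 20,"ty": 34,"tz": 8,"rx": 0,"ry": 0,"rz": -0.044},
    {"tx": 20,"ty": 34,"tz": 8,"rx": 0,"ry": 0,"rz": -0.044},
    {"tx": 20,"ty": 34,"tz": 8,"rx": 0,"ry": 0,"rz": -0.044},
    {"tx": 20,"ty": 34,"tz": 8,"rx": 0,"ry": 0,"rz": -0.044},
    {"tx": 20,"ty": 34,"tz": 8,"rx": 0,"ry": 0,"rz": -0.044},
    {"tx": 20,"ty": 34,"tz": 8,"rx": 0,"ry": 0,"rz": -0.044},
    {"tx": 20,"ty": 34,"tz": 8,"rx": 0,"ry": 0,"rz": -0.044},
    {"tx": 20,"ty": 34,"tz": 8,"rx": 0,"ry": 0,"rz": -0.044},
    {"tx": 20,"ty": 34,"tz": 8,"rx": 0,"ry": 0,"rz": -0.044},
    {"tx": 20,"ty": 34,"tz": 8,"rx": 0,"ry": 0,"rz": -0.044},
    {"tx": 0,"ty": 0,"tz": 0,"rx": 0,"ry": 0,"rz": 0},
    {"tx": 0,"ty": 0,"tz": 0,"rx": 0,"ry": 0,"rz": 0}
  ]
}}

```text
time: 1.35
tool_pos: [425.0, -133.9, 306.5]
tcp_rot: [3.141, 0.001, 0.006]
contact_force: [0.1, 0.0, 0.3]
grip_width: 91.7
finger_force: 0.0
```

```bash
python3 - <<'E'
from h import *
o=bot.get_obs();print(o['time'],o['tool_pos'],o['tcp_rot'])
m=bot.camera_model('wrist')
im=bot.capture('wrist')[:,:,::-1].copy(); cv2.imwrite('pics/w2raw.png',im); np.save('w2.npy',m,allow_pickle=True)
cv2.imwrite('pics/w2.png',cv2.resize(cv2.convertScaleAbs(im,alpha=1.3),None,fx=1.42,fy=1.42))
E
```

```text
1.35 [ 425.00494054 -133.87966602  306.53953083] [3.14124022e+00 5.16991282e-04 5.59713599e-03]
```

View pics/w2.png

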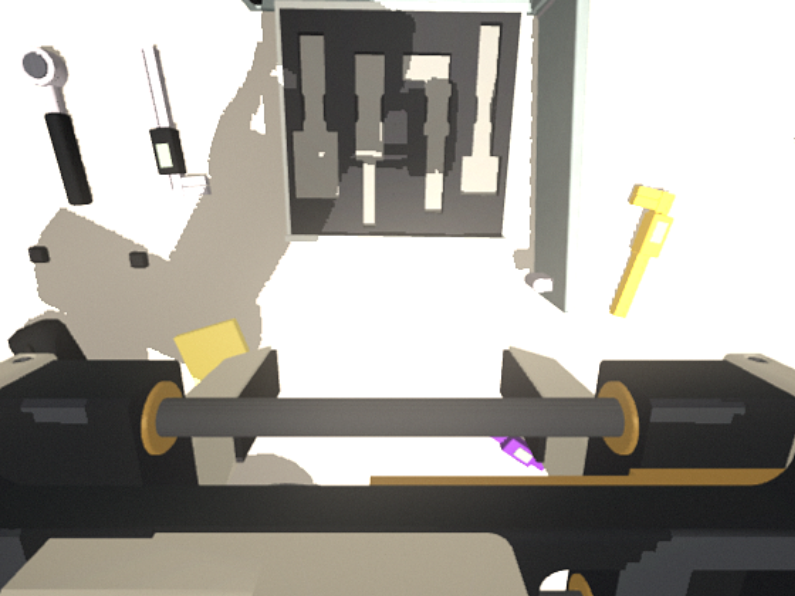

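The wrist view is clear: ratchet (58,130), calliper (167,130), tray pockets at view columns 316/369/433/485, all as read before. Now I measure pocket outlines by contour, and the tools too.

```bash
python3 - <<'E'
from h import *
m=np.load('w2.npy',allow_pickle=True).item()
im=cv2.imread('pics/w2raw.png'); g=cv2.cvtColor(im,cv2.COLOR_BGR2GRAY)
big=cv2.resize(g[0:175,190:380],None,fx=4,fy=4,interpolation=cv2.INTER_CUBIC)
for r in (150,190,230,330,400,450,500): print(r, big[r,20:720:12].tolist())
cv2.imwrite('pics/tray.png',big)
E
```

```text
150 [138, 118, 40, 40, 39, 25, 107, 99, 101, 101, 101, 74, 42, 43, 44, 43, 43, 44, 38, 25, 25, 24, 26, 24, 27, 29, 44, 46, 45, 44, 29, 28, 36, 37, 37, 38, 37, 34, 33, 41, 42, 61, 73, 74, 73, 71, 73, 74, 191, 186, 186, 187, 72, 74, 74, 71, 60, 251, 230]
190 [226, 255, 37, 41, 42, 36, 101, 100, 102, 102, 101, 101, 40, 43, 44, 43, 44, 43, 39, 105, 103, 101, 103, 105, 102, 101, 45, 44, 45, 42, 109, 116, 189, 188, 188, 189, 189, 191, 190, 188, 189, 63, 72, 72, 74, 73, 74, 95, 186, 186, 185, 192, 35, 74, 74, 75, 83, 250, 229]
230 [123, 255, 56, 69, 71, 38, 94, 100, 101, 100, 101, 100, 44, 41, 43, 44, 44, 44, 41, 106, 103, 103, 103, 105, 103, 88, 45, 47, 46, 43, 53, 76, 71, 75, 69, 173, 100, 105, 102, 103, 102, 37, 73, 73, 74, 75, 74, 151, 186, 186, 185, 184, 60, 75, 75, 73, 158, 242, 230]
330 [130, 151, 68, 45, 44, 46, 34, 100, 101, 101, 104, 57, 44, 44, 44, 42, 44, 45, 43, 53, 103, 101, 100, 102, 102, 34, 69, 75, 75, 73, 74, 43, 48, 46, 49, 48, 102, 102, 102, 105, 61, 47, 53, 78, 78, 78, 76, 142, 188, 188, 120, 53, 78, 78, 79, 95, 250, 231, 231]
400 [128, 135, 143, 44, 93, 99, 98, 99, 99, 102, 100, 99, 101, 101, 99, 44, 45, 45, 38, 104, 100, 102, 103, 101, 101, 91, 79, 79, 81, 78, 81, 44, 46, 49, 47, 54, 104, 102, 101, 101, 45, 53, 63, 78, 80, 78, 123, 189, 190, 189, 121, 76, 79, 83, 79, 241, 234, 231, 232]
450 [129, 130, 154, 40, 63, 99, 99, 101, 99, 99, 101, 100, 100, 102, 101, 45, 45, 46, 43, 81, 88, 101, 102, 100, 89, 70, 53, 52, 54, 53, 48, 47, 50, 52, 52, 64, 102, 103, 102, 101, 55, 53, 75, 74, 195, 191, 191, 190, 192, 191, 190, 190, 110, 81, 68, 255, 232, 233, 232]
500 [132, 130, 156, 42, 50, 101, 100, 102, 101, 100, 100, 101, 100, 101, 102, 53, 78, 77, 78, 78, 81, 196, 193, 121, 80, 80, 80, 80, 81, 82, 80, 83, 81, 81, 83, 145, 194, 194, 192, 94, 84, 85, 83, 90, 196, 193, 192, 192, 190, 191, 192, 197, 54, 87, 158, 244, 233, 233, 232]
```

View pics/tray.png

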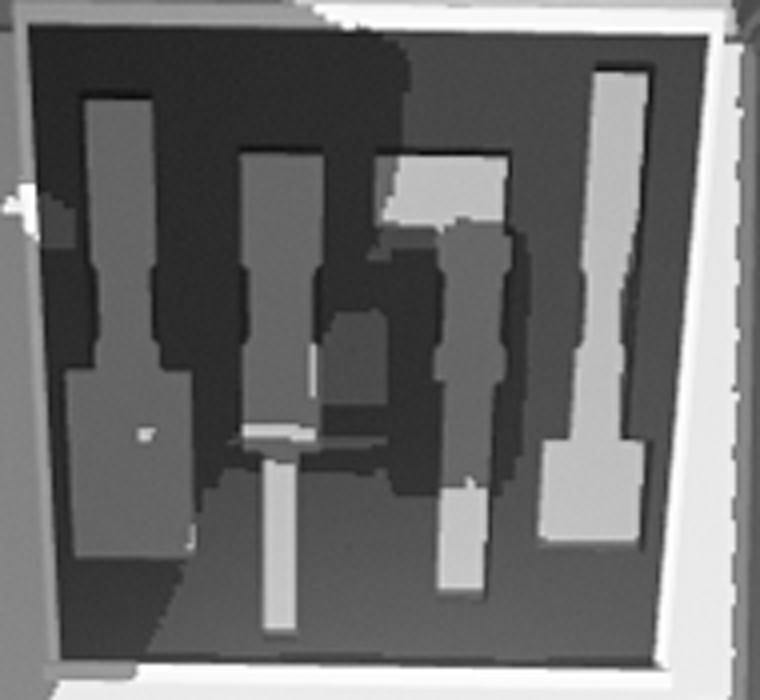

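The enlarged tray shows all four pockets with bulges at crop rows ~265-345. I convert the edge pixels by hand-picked corners (far-side edges at floor z=24, near-side edges at z=34).

```bash
python3 - <<'E'
from h import *
m=np.load('w2.npy',allow_pickle=True).item()
def P(x,y,z): return ray('wrist',[((x+.5)/4-.5+190,(y+.5)/4-.5)],z,m)[0]
def mid(xl,xr,y,zl,zr): 
    a,b=P(xl,y,zl),P(xr,y,zr); return ((a+b)/2)[:2].round(1),(a[1]-b[1]).round(1)
print('pliers ends',P(119,98,24),P(134,557,34)); 
for a in [(85,154,110),(90,155,240),(68,191,385),(74,194,540)]: print(mid(*a,24,34))
print('driver ends',P(282,153,24),P(280,632,34)); 
for a in [(240,323,165),(243,324,250),(243,318,400),(263,297,470),(264,296,620)]: print(mid(*a,24,34))
print('cal ends',P(440,154,24),P(462,592,34),'jaw',P(376,160,34))
for a in [(440,494,400),(437,486,580)]: print(mid(*a,34,24))
print('rat ends',P(620,70,24),P(589,543,34)); 
for a in [(594,648,80),(585,637,240),(573,622,425),(540,643,450),(538,638,535)]: print(mid(*a,34,24))
print('foam',P(29,27,34),P(709,36,34),P(62,660,34),P(655,664,34))
print('bulge rows',P(280,265,34),P(280,345,34))
E
```

```text
pliers ends [631.24596742 -61.10742599  24.        ] [485.13652103 -61.42588807  34.        ]
(array([626.3, -61.8]), np.float64(24.1))
(array([588., -61.]), np.float64(23.4))
(array([542.7, -61.3]), np.float64(44.2))
(array([490.9, -60.6]), np.float64(44.6))
driver ends [ 615.47944174 -114.56901473   24.        ] [ 459.10254755 -113.04986947   34.        ]
(array([ 610.7, -114.4]), np.float64(27.8))
(array([ 585.3, -114.9]), np.float64(27.6))
(array([ 538.1, -113.5]), np.float64(26.5))
(array([ 515. , -113.2]), np.float64(12.4))
(array([ 462.9, -112.8]), np.float64(12.1))
cal ends [ 615.47623697 -167.13516556   24.        ] [ 473.58749847 -178.33897976   34.        ] jaw [ 611.0299018  -145.58296676   34.        ]
(array([ 538.4, -178.5]), np.float64(19.8))
(array([ 477.5, -178.6]), np.float64(18.7))
rat ends [ 640.20620741 -225.28499124   24.        ] [ 490.79741362 -222.73080785   34.        ]
(array([ 635.8, -224.9]), np.float64(19.6))
(array([ 588.9, -224.9]), np.float64(19.5))
(array([ 530.5, -224.3]), np.float64(19.2))
(array([ 522.2, -222.8]), np.float64(38.2))
(array([ 493.4, -223.4]), np.float64(37.8))
foam [647.88286885 -35.1697006   34.        ] [ 646.6277197  -250.77881681   34.        ] [448.63335423 -33.68561254  34.        ] [ 448.30298994 -249.52518238   34.        ]
bulge rows [ 579.75824665 -114.06683545   34.        ] [ 555.10672316 -113.85905612   34.        ]
```

Pocket lengths match the given sizes (146/156/142/149 mm). The grip points are all at x≈569.5, y = -61.5 / -114 / -178.5 / -224, with tray yaw ≈ -0.007. Next I go over the tools for one look.

Request:
{"name": "carry_out", "arguments": {
  "plan": [
    {"tx": 0,"ty": 42,"tz": 0,"rx": 0,"ry": 0,"rz": 0},
    {"tx": 0,"ty": 42,"tz": 0,"rx": 0,"ry": 0,"rz": 0},
    {"tx": 0,"ty": 42,"tz": 0,"rx": 0,"ry": 0,"rz": 0},
    {"tx": 0,"ty": 42,"tz": 0,"rx": 0,"ry": 0,"rz": 0},
    {"tx": 0,"ty": 42,"tz": 0,"rx": 0,"ry": 0,"rz": 0},
    {"tx": 0,"ty": 42,"tz": 0,"rx": 0,"ry": 0,"rz": 0},
    {"tx": 0,"ty": 42,"tz": 0,"rx": 0,"ry": 0,"rz": 0},
    {"tx": 0,"ty": 42,"tz": 0,"rx": 0,"ry": 0,"rz": 0},
    {"tx": 0,"ty": 42,"tz": 0,"rx": 0,"ry": 0,"rz": 0},
    {"tx": 0,"ty": 0,"tz": 0,"rx": 0,"ry": 0,"rz": 0},
    {"tx": 0,"ty": 0,"tz": 0,"rx": 0,"ry": 0,"rz": 0}
  ]
}}

```text
time: 2.5
tool_pos: [425.1, 242.8, 306.0]
tcp_rot: [3.14, 0.001, 0.003]
contact_force: [-0.6, -1.2, -0.0]
grip_width: 91.8
finger_force: 0.0
```

```bash
cat >> h.py <<'E'
def snap(name,n='wrist'):
    o=bot.get_obs(); m=bot.camera_model(n); im=bot.capture(n)[:,:,::-1].copy()
    cv2.imwrite(f'pics/{name}.png',im); np.save(name+'.npy',m,allow_pickle=True)
    print('t',round(o['time'],2),'tcp',o['tool_pos'].round(1),o['tcp_rot'].round(3)); return im,m
E
python3 - <<'E'
from h import *
im,m=snap('w3raw')
g=cv2.cvtColor(im,cv2.COLOR_BGR2GRAY)
cv2.imwrite('pics/w3.png',cv2.resize(im[:230],None,fx=1.42,fy=1.42))
mask=((g<70)).astype(np.uint8); mask[240:]=0
n,l,s,c=cv2.connectedComponentsWithStats(mask)
for i in range(1,n):
    if s[i,4]>60:
        cs,_=cv2.findContours((l==i).astype(np.uint8),0,1); r=cv2.minAreaRect(max(cs,key=len))
        b=cv2.boxPoints(r); w=ray('wrist',b,20,m)[:,:2]
        print(s[i],c[i].round(1),'ctr z20',w.mean(0).round(1),'sides',np.linalg.norm(w[0]-w[1]).round(1),np.linalg.norm(w[1]-w[2]).round(1),(w[1]-w[0]).round(1))
E
```

```text
t 2.5 tcp [425.1 242.8 306. ] [3.14e+00 1.00e-03 3.00e-03]
[ 465    8   95  159 8387] [526.7  86.4] ctr z20 [549.2 -92.3] sides 123.3 213.4 [   0.4 -123.3]
[  0  20  22  54 525] [ 6.6 53. ] ctr z20 [600.7 609. ] sides 26.3 65.3 [  7.7 -25.1]
[145  65  21  70 853] [156.3  97.1] ctr z20 [537. 410.] sides 25.3 92.0 [  1.6 -25.3]
[299  81  14  65 715] [305.6 112.5] ctr z20 [519.8 197.3] sides 15.8 87.6 [  0.7 -15.8]
[218  84   9  10  71] [222.2  88.2] ctr z20 [553.2 315.5] sides 11.2 11.7 [  0.  -11.2]
[368  93   5  31  90] [369.5 107.9] ctr z20 [527.8 106.3] sides 40.5 5.3 [40.4  2.3]
[205 103  17  43 311] [212.5 123.5] ctr z20 [504.3 331.6] sides 60.5 11.2 [ 57.6 -18.4]
[223 104   8  45 315] [226.8 125.6] ctr z20 [502.2 311.3] sides 61.2 9.9 [61.1 -2.8]
[261 175  11  11 114] [266.  180.3] ctr z20 [424.1 254.5] sides 15.2 15.4 [  0.  -15.2]
[242 226  38  14 359] [262.  234.1] ctr z20 [339.2 263.8] sides 58.9 22.1 [  0.1 -58.9]
[140 235  22   5  73] [150.6 237.6] ctr z20 [331.2 440.8] sides 33.7 6.9 [  0.1 -33.7]
```

View pics/w3.png

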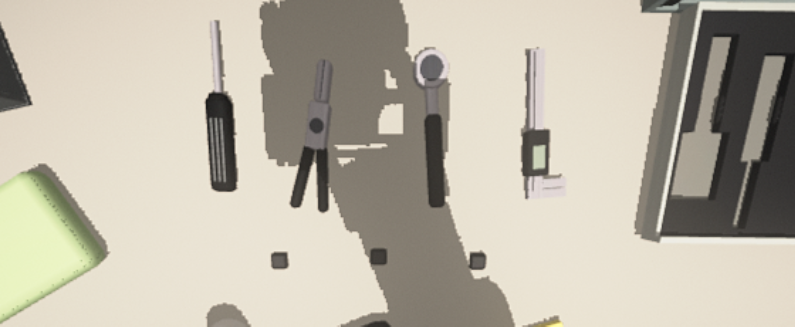

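Wrist view: driver handle (221,142), pliers joint (316,126), ratchet head (432,67) with grip (435,160), calliper slider (536,152) with jaws at the bottom right. I work out grip points and yaws.

```bash
python3 - <<'E'
from h import *
m=np.load('w3raw.npy',allow_pickle=True).item()
V=lambda x,y,z: ray('wrist',[((x+.5)/1.42-.5,(y+.5)/1.42-.5)],z,m)[0][:2]
def rep(n,a,b): d=a-b; print(n,a.round(1),b.round(1),'len',np.hypot(*d).round(1),'yaw',np.arctan2(d[1],d[0]).round(3))
rep('driver tip-handleend',V(214.5,20,10),V(224,189,10))
rep('pliers nose-joint',V(325,60,20),V(316.5,125.5,20)); rep('nose-handles',V(325,60,20),(V(296,206,20)+V(323,210,20))/2)
rep('ratchet head-end',V(432,66.5,20),V(436.5,205,20))
rep('cal slider ends (jaw end first)',V(536,174.5,20),V(537,130,20)); rep('beam end',V(537,175,12),V(537,48,12))
print('slider L/R',V(522.5,152,0),V(550,152,20))
E
```

```text
driver tip-handleend [647.  408.2] [492.7 415.8] len 154.5 yaw -0.049
pliers nose-joint [611.1 303.7] [553.5 314.4] len 58.6 yaw -0.184
nose-handles [611.1 303.7] [474.1 325.3] len 138.7 yaw -0.156
ratchet head-end [605.9 202.2] [477.4 193.5] len 128.8 yaw 0.067
cal slider ends (jaw end first) [508.   93.3] [550.1  96.6] len 42.2 yaw -3.065
beam end [507.6  89.5] [624.  101.3] len 117.0 yaw -3.041
slider L/R [530.77663244 102.99714232] [529.58496581  81.43487705]
```

Request:
{"name": "carry_out", "arguments": {
  "gripper": 0.45,
  "plan": [
    {"tx": 18.7,"ty": 28.3,"tz": -26,"rx": 0,"ry": 0,"rz": -0.009},
    {"tx": 18.7,"ty": 28.3,"tz": -26,"rx": 0,"ry": 0,"rz": -0.009},
    {"tx": 18.7,"ty": 28.3,"tz": -26,"rx": 0,"ry": 0,"rz": -0.009},
    {"tx": 18.7,"ty": 28.3,"tz": -26,"rx": 0,"ry": 0,"rz": -0.009},
    {"tx": 18.7,"ty": 28.3,"tz": -26,"rx": 0,"ry": 0,"rz": -0.009},
    {"tx": 18.7,"ty": 28.3,"tz": -26,"rx": 0,"ry": 0,"rz": -0.009},
    {"tx": 0,"ty": 0,"tz": -40,"rx": 0,"ry": 0,"rz": 0},
    {"tx": 0,"ty": 0,"tz": -40,"rx": 0,"ry": 0,"rz": 0},
    {"tx": 0,"ty": 0,"tz": -40,"rx": 0,"ry": 0,"rz": 0},
    {"tx": 0,"ty": 0,"tz": 0,"rx": 0,"ry": 0,"rz": 0},
    {"tx": 0,"ty": 0,"tz": 0,"rx": 0,"ry": 0,"rz": 0}
  ]
}}

```text
time: 3.65
tool_pos: [538.3, 411.8, 31.2]
tcp_rot: [3.141, 0.0, -0.053]
contact_force: [1.1, -0.5, 0.5]
grip_width: 50.5
finger_force: 0.0
```

Request:
{"name": "carry_out", "arguments": {
  "plan": [
    {"tx": -0.8,"ty": 0.5,"tz": -19.5,"rx": 0,"ry": 0,"rz": 0},
    {"tx": 0,"ty": 0,"tz": 0,"rx": 0,"ry": 0,"rz": 0}
  ]
}}

```text
time: 3.85
tool_pos: [537.1, 413.3, 12.6]
tcp_rot: [-3.141, -0.001, -0.052]
contact_force: [-0.4, 0.2, -0.2]
grip_width: 50.4
finger_force: 0.0
```

Request:
{"name": "carry_out", "arguments": {
  "gripper": 1.0,
  "plan": [
    {"tx": 0,"ty": 0,"tz": 0,"rx": 0,"ry": 0,"rz": 0},
    {"tx": 0,"ty": 0,"tz": 0,"rx": 0,"ry": 0,"rz": 0},
    {"tx": 0,"ty": 0,"tz": 0,"rx": 0,"ry": 0,"rz": 0},
    {"tx": 0,"ty": 0,"tz": 0,"rx": 0,"ry": 0,"rz": 0},
    {"tx": 0,"ty": 0,"tz": 0,"rx": 0,"ry": 0,"rz": 0},
    {"tx": 0,"ty": 0,"tz": 0,"rx": 0,"ry": 0,"rz": 0}
  ]
}}

```text
time: 4.45
tool_pos: [536.8, 414.2, 12.2]
tcp_rot: [-3.141, -0.001, -0.051]
contact_force: [-0.6, -1.3, 5.8]
grip_width: 23.6
finger_force: 30.0
```

```bash
python3 - <<'E'
from h import *
im,m=snap('w4raw')
cv2.imwrite('pics/w4.png',cv2.resize(im[100:420],None,fx=1.42,fy=1.42))
E
```

```text
t 4.45 tcp [536.8 414.2  12.2] [-3.141e+00 -1.000e-03 -5.100e-02]
```

View pics/w4.png

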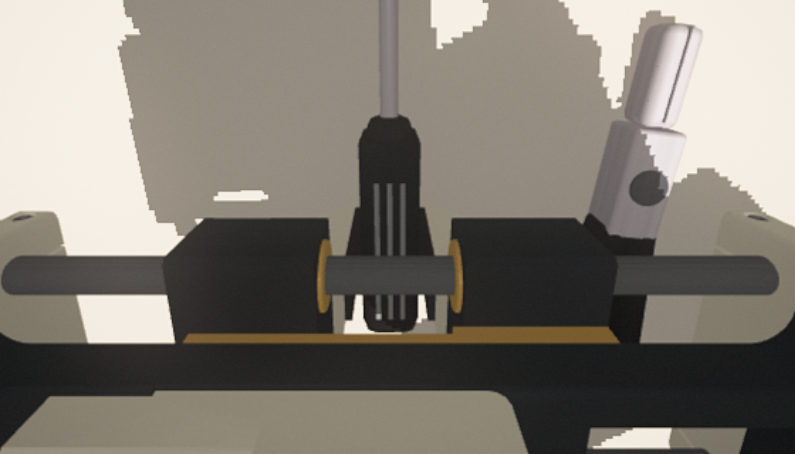

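The driver is gripped squarely at (390,190). I lift, half-turn and carry it to its pocket.

Request:
{"name": "carry_out", "arguments": {
  "plan": [
    {"tx": 0,"ty": 0,"tz": 45,"rx": 0,"ry": 0,"rz": 0},
    {"tx": 0,"ty": 0,"tz": 45,"rx": 0,"ry": 0,"rz": 0},
    {"tx": 0,"ty": 0,"tz": 45,"rx": 0,"ry": 0,"rz": 0},
    {"tx": 1.5,"ty": -24,"tz": 0,"rx": 0,"ry": 0,"rz": 0.1448},
    {"tx": 1.5,"ty": -24,"tz": 0,"rx": 0,"ry": 0,"rz": 0.1448},
    {"tx": 1.5,"ty": -24,"tz": 0,"rx": 0,"ry": 0,"rz": 0.1448},
    {"tx": 1.5,"ty": -24,"tz": 0,"rx": 0,"ry": 0,"rz": 0.1448},
    {"tx": 1.5,"ty": -24,"tz": 0,"rx": 0,"ry": 0,"rz": 0.1448},
    {"tx": 1.5,"ty": -24,"tz": 0,"rx": 0,"ry": 0,"rz": 0.1448},
    {"tx": 1.5,"ty": -24,"tz": 0,"rx": 0,"ry": 0,"rz": 0.1448},
    {"tx": 1.5,"ty": -24,"tz": 0,"rx": 0,"ry": 0,"rz": 0.1448},
    {"tx": 1.5,"ty": -24,"tz": 0,"rx": 0,"ry": 0,"rz": 0.1448}
  ]
}}

```text
time: 5.7
tool_pos: [549.6, 197.0, 145.9]
tcp_rot: [-3.141, 0.0, 1.258]
contact_force: [0.8, 0.1, -0.8]
grip_width: 23.6
finger_force: 30.0
```

Request:
{"name": "carry_out", "arguments": {
  "plan": [
    {"tx": 1.5,"ty": -24,"tz": 0,"rx": 0,"ry": 0,"rz": 0.1448},
    {"tx": 1.5,"ty": -24,"tz": 0,"rx": 0,"ry": 0,"rz": 0.1448},
    {"tx": 1.5,"ty": -24,"tz": 0,"rx": 0,"ry": 0,"rz": 0.1448},
    {"tx": 1.5,"ty": -24,"tz": 0,"rx": 0,"ry": 0,"rz": 0.1448},
    {"tx": 1.5,"ty": -24,"tz": 0,"rx": 0,"ry": 0,"rz": 0.1448},
    {"tx": 1.5,"ty": -24,"tz": 0,"rx": 0,"ry": 0,"rz": 0.1448},
    {"tx": 1.5,"ty": -24,"tz": 0,"rx": 0,"ry": 0,"rz": 0.1448},
    {"tx": 1.5,"ty": -24,"tz": 0,"rx": 0,"ry": 0,"rz": 0.1448},
    {"tx": 1.5,"ty": -24,"tz": 0,"rx": 0,"ry": 0,"rz": 0.1448},
    {"tx": 1.5,"ty": -24,"tz": 0,"rx": 0,"ry": 0,"rz": 0.1448},
    {"tx": 1.5,"ty": -24,"tz": 0,"rx": 0,"ry": 0,"rz": 0.1448},
    {"tx": 1.5,"ty": -24,"tz": 0,"rx": 0,"ry": 0,"rz": 0.1448}
  ]
}}

```text
time: 6.9
tool_pos: [567.6, -91.0, 145.9]
tcp_rot: [3.141, -0.001, 2.996]
contact_force: [0.4, 0.6, -0.6]
grip_width: 23.5
finger_force: 30.0
```

Request:
{"name": "carry_out", "arguments": {
  "plan": [
    {"tx": 1.5,"ty": -24,"tz": 0,"rx": 0,"ry": 0,"rz": 0.1448},
    {"tx": 0,"ty": 0,"tz": -40,"rx": 0,"ry": 0,"rz": 0},
    {"tx": 0,"ty": 0,"tz": -40,"rx": 0,"ry": 0,"rz": 0},
    {"tx": 0,"ty": 0,"tz": 0,"rx": 0,"ry": 0,"rz": 0},
    {"tx": 0,"ty": 0,"tz": 0,"rx": 0,"ry": 0,"rz": 0}
  ]
}}

```text
time: 7.4
tool_pos: [569.2, -113.9, 66.3]
tcp_rot: [3.141, -0.001, 3.135]
contact_force: [0.4, 0.6, -0.7]
grip_width: 23.8
finger_force: 30.0
```

```bash
python3 - <<'E'
from h import *
im,m=snap('w5raw'); t,mt=snap('t5raw','top'); s,ms=snap('s5raw','scene')
H=np.zeros((560,800,3),np.uint8)
a=cv2.resize(im[0:300],None,fx=.9,fy=.9); H[:270,:504]=a
b=cv2.resize(cv2.convertScaleAbs(t[130:230,280:400],alpha=1.7),None,fx=2.4,fy=2.4); H[:240,508:796]=b
c=cv2.resize(s[210:310,180:320],None,fx=2.8,fy=2.8); H[275:555,:392]=c
cv2.imwrite('pics/v5.png',H)
E
```

```text
t 7.4 tcp [ 569.2 -113.9   66.3] [ 3.141e+00 -1.000e-03  3.135e+00]
t 7.45 tcp [ 570.3 -114.2   67.7] [-3.141e+00  2.000e-03  3.135e+00]
t 7.5 tcp [ 570.8 -114.3   68.3] [-3.141e+00  3.000e-03  3.135e+00]
```

View pics/v5.png

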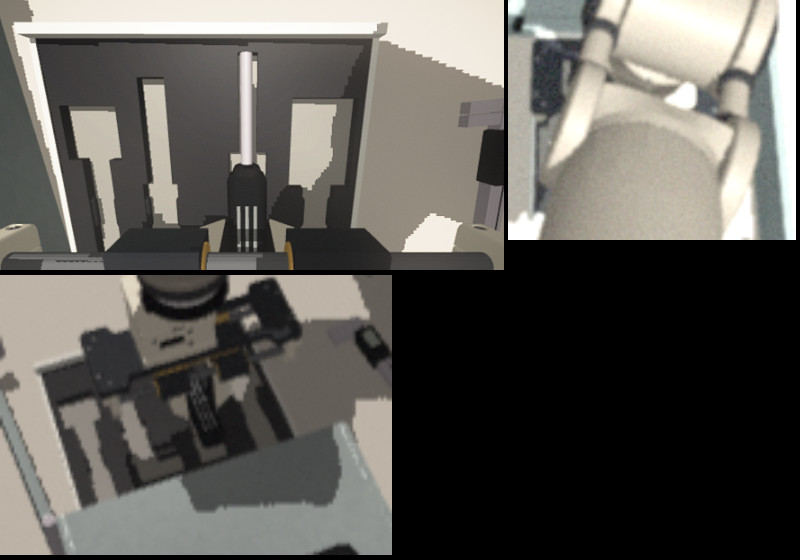

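```bash
python3 - <<'E'
from h import *
m=np.load('w5raw.npy',allow_pickle=True).item(); g=cv2.imread('pics/w5raw.png',0)
for r in (62,75,88,110,150): print(r,g[r,255:295].tolist())
print(g[45:75,273].tolist()); print(g[45:75,284].tolist())
c=-m['R'].T@m['t']; print('cam',c.round(1))
for z in(60,64): print('tip',z,ray('wrist',[(273,57)],z,m),ray('wrist',[(274,150)],z,m), ray('wrist',[(274,182)],z,m))
E
```

```text
62 [100, 102, 102, 103, 103, 104, 101, 103, 93, 82, 107, 134, 190, 211, 218, 226, 232, 238, 242, 234, 227, 218, 206, 185, 158, 119, 107, 110, 110, 110, 96, 81, 105, 103, 102, 101, 103, 102, 103, 102]
75 [99, 98, 99, 99, 102, 99, 100, 98, 93, 84, 95, 133, 186, 205, 217, 225, 230, 238, 241, 235, 226, 218, 206, 183, 159, 175, 217, 214, 216, 219, 187, 59, 101, 99, 98, 98, 98, 98, 97, 98]
88 [94, 93, 95, 97, 97, 95, 95, 95, 90, 83, 96, 132, 180, 200, 215, 221, 228, 235, 239, 235, 227, 219, 205, 185, 160, 173, 216, 212, 212, 216, 188, 65, 93, 95, 94, 96, 94, 95, 94, 92]
110 [89, 87, 87, 88, 90, 90, 87, 90, 87, 83, 82, 118, 159, 197, 212, 220, 227, 232, 236, 234, 227, 218, 206, 187, 155, 118, 107, 110, 109, 105, 83, 77, 88, 88, 87, 89, 87, 87, 87, 88]
150 [78, 78, 77, 77, 79, 77, 78, 79, 79, 72, 76, 105, 133, 189, 207, 219, 223, 228, 231, 232, 228, 219, 206, 190, 158, 117, 104, 108, 107, 95, 65, 79, 78, 79, 79, 80, 78, 78, 80, 79]
[63, 63, 64, 61, 63, 61, 100, 106, 105, 105, 103, 98, 206, 244, 244, 243, 242, 242, 242, 243, 242, 242, 241, 242, 242, 241, 242, 241, 241, 241]
[64, 63, 97, 109, 105, 102, 103, 106, 104, 105, 103, 107, 95, 59, 48, 47, 70, 110, 120, 118, 118, 117, 111, 204, 223, 218, 218, 219, 219, 218]
cam [ 495.5 -113.5  225. ]
tip 60 [[ 460.97807967 -113.87292915   60.        ]] [[ 507.12923098 -113.71736879   60.        ]] [[ 524.89124999 -113.85229527   60.        ]]
tip 64 [[ 461.81534086 -113.86445572   64.        ]] [[ 506.84797419 -113.71266552   64.        ]] [[ 524.17951343 -113.84432193   64.        ]]
```

```bash
python3 - <<'E'
from h import *
m=np.load('w5raw.npy',allow_pickle=True).item(); 
q=lambda x,y,z: ray('wrist',[(x,y)],z,m)[0].round(1)
print('now slot end',q(284,57.3,34),'foam front',q(284,46.6,34),'pocket shoulder',q(288,171,34),q(288,171,24))
print('rat head end/start',q(100/.9,106/.9,34),'cal end',q(155/.9,78/.9,34),'pliers end',q(318/.9,98/.9,34))
T=lambda x,y,z: ray('top',[((x+.5)/4-.5+275,(y+.5)/4-.5+130)],z)[0].round(1)
mt=bot.camera_model('top');print('topcam',(-mt['R'].T@mt['t']).round(0))
for n,a in dict(pl=(107,91,105,304),dr=(184,117,180,347),ca=(275,119,278,328),ra=(345,86,345,304)).items():
    print(n,T(a[0],a[1],34),T(a[2],a[3],34),T(a[2],a[3],24))
print('foam',T(75,67,34),T(383,78,34),T(65,352,34),T(382,359,34))
E
```

```text
now slot end [ 455.7 -107.5   34. ] foam front [ 450.1 -107.5   34. ] pocket shoulder [ 522.4 -104.8   34. ] [ 523.8 -104.3   24. ]
rat head end/start [ 488.7 -214.2   34. ] cal end [ 471.2 -174.6   34. ] pliers end [484.6 -64.9  34. ]
topcam [ 372.   38. 1059.]
pl [627.3 -59.7  34. ] [483.4 -60.7  34. ] [484.5 -61.7  24. ]
dr [ 611.2 -111.8   34. ] [ 456.1 -111.    34. ] [ 456.9 -112.4   24. ]
ca [ 611.7 -173.4   34. ] [ 470.4 -176.2   34. ] [ 471.4 -178.3   24. ]
ra [ 635.8 -220.8   34. ] [ 487.7 -221.    34. ] [ 488.8 -223.5   24. ]
foam [643.1 -37.8  34. ] [ 642.2 -246.7   34. ] [450.9 -34.8  34. ] [ 451.6 -245.8   34. ]
```

Request:
{"name": "carry_out", "arguments": {
  "plan": [
    {"tx": -1,"ty": 0.4,"tz": 0,"rx": 0,"ry": 0,"rz": 0},
    {"tx": 0,"ty": 0,"tz": -10,"rx": 0,"ry": 0,"rz": 0},
    {"tx": 0,"ty": 0,"tz": -8,"rx": 0,"ry": 0,"rz": 0},
    {"tx": 0,"ty": 0,"tz": -3,"rx": 0,"ry": 0,"rz": 0},
    {"tx": 0,"ty": 0,"tz": 0,"rx": 0,"ry": 0,"rz": 0},
    {"tx": 0,"ty": 0,"tz": 0,"rx": 0,"ry": 0,"rz": 0}
  ]
}}

```text
time: 8.15
tool_pos: [568.4, -113.7, 45.1]
tcp_rot: [3.141, -0.0, 3.134]
contact_force: [0.3, 0.0, -1.1]
grip_width: 23.6
finger_force: 30.0
```

Request:
{"name": "carry_out", "arguments": {
  "plan": [
    {"tx": 0,"ty": 0,"tz": -1,"rx": 0,"ry": 0,"rz": 0},
    {"tx": 0,"ty": 0,"tz": -1,"rx": 0,"ry": 0,"rz": 0},
    {"tx": 0,"ty": 0,"tz": 0,"rx": 0,"ry": 0,"rz": 0}
  ]
}}

```text
time: 8.45
tool_pos: [568.5, -113.7, 43.7]
tcp_rot: [-3.142, 0.0, 3.134]
contact_force: [-2.7, 0.1, 4.4]
grip_width: 23.6
finger_force: 30.0
```

Request:
{"name": "carry_out", "arguments": {
  "plan": [
    {"tx": -1,"ty": 0,"tz": -1,"rx": 0,"ry": 0,"rz": 0},
    {"tx": 0,"ty": 0,"tz": -1,"rx": 0,"ry": 0,"rz": 0},
    {"tx": 0,"ty": 0,"tz": 0,"rx": 0,"ry": 0,"rz": 0}
  ]
}}

```text
time: 8.75
tool_pos: [568.0, -113.7, 42.1]
tcp_rot: [-3.141, 0.002, 3.134]
contact_force: [-1.0, 1.6, 6.1]
grip_width: 23.4
finger_force: 30.0
```

Request:
{"name": "carry_out", "arguments": {
  "plan": [
    {"tx": -0.5,"ty": 0,"tz": -1,"rx": 0,"ry": 0,"rz": 0},
    {"tx": 0,"ty": 0,"tz": -1.5,"rx": 0,"ry": 0,"rz": 0},
    {"tx": 0,"ty": 0,"tz": 0,"rx": 0,"ry": 0,"rz": 0}
  ]
}}

```text
time: 9.05
tool_pos: [568.3, -113.8, 40.7]
tcp_rot: [-3.141, 0.004, 3.134]
contact_force: [-1.4, 1.9, 12.7]
grip_width: 23.3
finger_force: 30.0
```

Request:
{"name": "carry_out", "arguments": {
  "plan": [
    {"tx": 0,"ty": 0,"tz": -1,"rx": 0,"ry": 0,"rz": 0},
    {"tx": 0,"ty": 0,"tz": -1,"rx": 0,"ry": 0,"rz": 0},
    {"tx": 0,"ty": 0,"tz": 0,"rx": 0,"ry": 0,"rz": 0}
  ]
}}

```text
time: 9.35
tool_pos: [569.7, -113.8, 40.6]
tcp_rot: [-3.14, 0.008, 3.134]
contact_force: [-1.9, 4.2, 23.7]
grip_width: 23.7
finger_force: 30.0
```

```bash
python3 - <<'E'
from h import *
im,m=snap('w6raw'); s,ms=snap('s6raw','scene')
H=np.zeros((600,800,3),np.uint8)
a=cv2.resize(im[20:220,170:400],None,fx=3.4,fy=3)[:600]; H[:600,:782]=a
cv2.imwrite('pics/v6.png',H)
E
```

```text
t 9.35 tcp [ 569.7 -113.8   40.6] [-3.14   0.008  3.134]
t 9.4 tcp [ 569.7 -113.8   40.6] [-3.14   0.008  3.134]
```

View pics/v6.png

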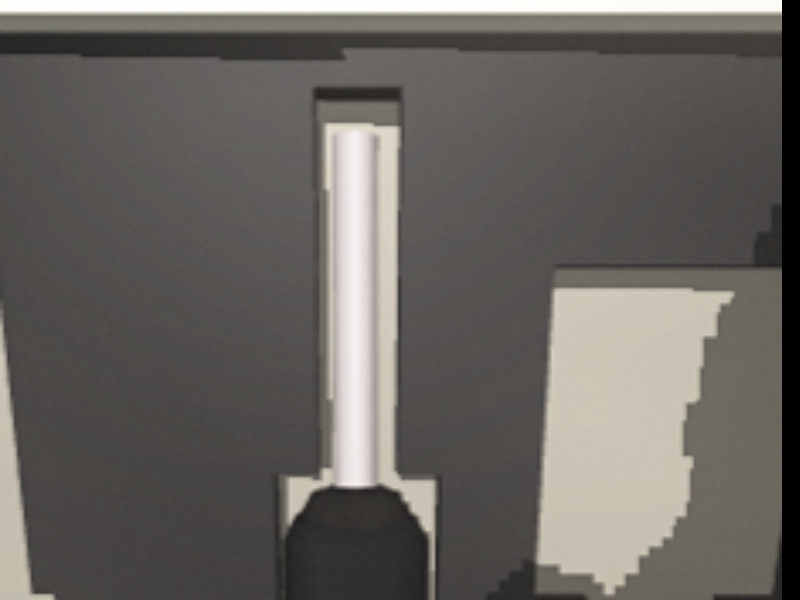

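Lateral fit is good (shaft col 355 vs slot 315–402), but the descent stopped at TCP z 40.6 with 24 N. I release slightly, lift and look at how the driver sits.

Request:
{"name": "carry_out", "arguments": {
  "gripper": 0.64,
  "plan": [
    {"tx": 0,"ty": 0,"tz": 3,"rx": 0,"ry": 0,"rz": 0},
    {"tx": 0,"ty": 0,"tz": 0,"rx": 0,"ry": 0,"rz": 0},
    {"tx": 0,"ty": 0,"tz": 0,"rx": 0,"ry": 0,"rz": 0},
    {"tx": 0,"ty": 0,"tz": 10,"rx": 0,"ry": 0,"rz": 0},
    {"tx": 0,"ty": 0,"tz": 40,"rx": 0,"ry": 0,"rz": 0},
    {"tx": 40,"ty": 0,"tz": 30,"rx": 0,"ry": 0,"rz": 0},
    {"tx": 40,"ty": 0,"tz": 0,"rx": 0,"ry": 0,"rz": 0},
    {"tx": 0,"ty": 0,"tz": 0,"rx": 0,"ry": 0,"rz": 0},
    {"tx": 0,"ty": 0,"tz": 0,"rx": 0,"ry": 0,"rz": 0}
  ]
}}

```text
time: 10.35
tool_pos: [646.7, -113.5, 119.1]
tcp_rot: [3.141, -0.001, 3.135]
contact_force: [-1.2, -0.9, -0.4]
grip_width: 33.0
finger_force: 0.0
```

```bash
python3 - <<'E'
from h import *
im,m=snap('w7raw'); s,ms=snap('s7raw','scene')
cv2.imwrite('pics/v7.png',np.hstack([cv2.resize(im[0:220,150:400],(500,440)),cv2.resize(s[220:310,190:265],(300,440))]))
E
```

```text
t 10.35 tcp [ 646.7 -113.5  119.1] [ 3.141e+00 -1.000e-03  3.135e+00]
t 10.4 tcp [ 646.  -113.5  119. ] [ 3.141e+00 -2.000e-03  3.134e+00]
```

View pics/v7.png

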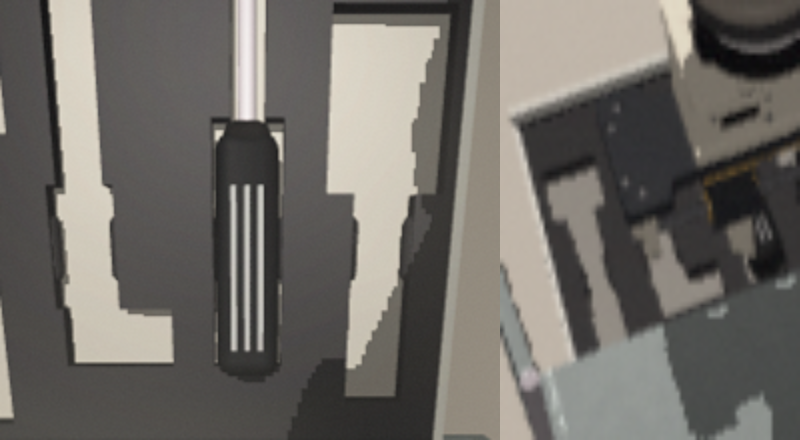

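The driver's tail (250,378) overhangs the pocket end (row ~364): it sits too far toward +x and rests on the rim. I measure the shift.

```bash
python3 - <<'E'
from h import *
m=np.load('w7raw.npy',allow_pickle=True).item()
q=lambda x,y,z: ray('wrist',[(150+x/2,y/2)],z,m)[0].round(1)
print('cam',(-m['R'].T@m['t']).round(1))
print('pocket tail',q(160,364,34),'shoulder edge',q(217,119,34),q(282,119,34),'shoulder row128 ',q(217,130,24))
for z in(34,39,44,49):print(z,'tail',q(249,377,z),'front shoulder',q(249,122,z), 'L/R mid',q(217,240,z),q(278,240,z))
print('bulges: ratchet..',q(110,185,34),q(110,270,34)); print('slot tip vis',q(249,0,34))
print('pockets y at bulge: ratch?/cal', q(52,230,34),q(113,230,34), q(352,240,34),q(408,240,34))
E
```

```text
cam [ 573.  -113.1  277.8]
pocket tail [ 616.1 -150.4   34. ] shoulder edge [ 523.6 -124.5   34. ] [ 523.7 -100.2   34. ] shoulder row128  [ 525.4 -125.1   24. ]
34 tail [ 621.9 -113.2   34. ] front shoulder [ 524.7 -112.5   34. ] L/R mid [ 566.8 -125.5   34. ] [ 567.  -101.4   34. ]
39 tail [ 620.9 -113.2   39. ] front shoulder [ 525.7 -112.6   39. ] L/R mid [ 566.9 -125.2   39. ] [ 567.1 -101.6   39. ]
44 tail [ 619.9 -113.2   44. ] front shoulder [ 526.6 -112.6   44. ] L/R mid [ 567.1 -125.    44. ] [ 567.2 -101.9   44. ]
49 tail [ 618.9 -113.2   49. ] front shoulder [ 527.6 -112.6   49. ] L/R mid [ 567.2 -124.7   49. ] [ 567.3 -102.1   49. ]
bulges: ratchet.. [ 546.3 -166.3   34. ] [ 578.  -168.6   34. ]
slot tip vis [ 485.2 -112.3   34. ]
pockets y at bulge: ratch?/cal [ 562.6 -190.3   34. ] [ 562.8 -166.3   34. ] [567.2 -72.2  34. ] [567.3 -50.   34. ]
```

Request:
{"name": "carry_out", "arguments": {
  "plan": [
    {"tx": -38,"ty": 0,"tz": 0,"rx": 0,"ry": 0,"rz": 0},
    {"tx": -38,"ty": 0,"tz": 0,"rx": 0,"ry": 0,"rz": 0},
    {"tx": 0,"ty": 0,"tz": -40,"rx": 0,"ry": 0,"rz": 0},
    {"tx": 0,"ty": 0,"tz": -25,"rx": 0,"ry": 0,"rz": 0},
    {"tx": 0,"ty": 0,"tz": -11,"rx": 0,"ry": 0,"rz": 0},
    {"tx": 0,"ty": 0,"tz": 0,"rx": 0,"ry": 0,"rz": 0},
    {"tx": 0,"ty": 0,"tz": 0,"rx": 0,"ry": 0,"rz": 0}
  ]
}}

```text
time: 11.15
tool_pos: [571.3, -113.9, 44.6]
tcp_rot: [-3.141, 0.001, 3.134]
contact_force: [1.1, 0.1, -0.4]
grip_width: 32.9
finger_force: 0.0
```

Request:
{"name": "carry_out", "arguments": {
  "gripper": 1.0,
  "plan": [
    {"tx": 0,"ty": 0,"tz": 0,"rx": 0,"ry": 0,"rz": 0},
    {"tx": 0,"ty": 0,"tz": 0,"rx": 0,"ry": 0,"rz": 0},
    {"tx": 0,"ty": 0,"tz": 0,"rx": 0,"ry": 0,"rz": 0},
    {"tx": 0,"ty": 0,"tz": 5,"rx": 0,"ry": 0,"rz": 0},
    {"tx": -3,"ty": 0,"tz": 0,"rx": 0,"ry": 0,"rz": 0},
    {"tx": 0,"ty": 0,"tz": -4,"rx": 0,"ry": 0,"rz": 0},
    {"tx": 0,"ty": 0,"tz": -2,"rx": 0,"ry": 0,"rz": 0},
    {"tx": 0,"ty": 0,"tz": -1,"rx": 0,"ry": 0,"rz": 0},
    {"tx": 0,"ty": 0,"tz": 0,"rx": 0,"ry": 0,"rz": 0}
  ]
}}

```text
time: 12.05
tool_pos: [568.6, -113.8, 42.2]
tcp_rot: [-3.141, 0.002, 3.134]
contact_force: [1.8, 1.2, 4.7]
grip_width: 23.2
finger_force: 30.0
```

Request:
{"name": "carry_out", "arguments": {
  "plan": [
    {"tx": 0,"ty": 0,"tz": -1.5,"rx": 0,"ry": 0,"rz": 0},
    {"tx": 0,"ty": 0,"tz": -1.5,"rx": 0,"ry": 0,"rz": 0},
    {"tx": 0,"ty": 0,"tz": 0,"rx": 0,"ry": 0,"rz": 0}
  ]
}}

```text
time: 12.35
tool_pos: [569.5, -113.8, 39.7]
tcp_rot: [-3.141, 0.004, 3.134]
contact_force: [3.3, 0.6, 6.2]
grip_width: 23.2
finger_force: 30.0
```

Request:
{"name": "carry_out", "arguments": {
  "plan": [
    {"tx": 0,"ty": 0,"tz": -1.5,"rx": 0,"ry": 0,"rz": 0},
    {"tx": 0,"ty": 0,"tz": -1.5,"rx": 0,"ry": 0,"rz": 0},
    {"tx": 0,"ty": 0,"tz": -1,"rx": 0,"ry": 0,"rz": 0},
    {"tx": 0,"ty": 0,"tz": 0,"rx": 0,"ry": 0,"rz": 0}
  ]
}}

```text
time: 12.75
tool_pos: [570.8, -113.9, 39.1]
tcp_rot: [-3.14, 0.008, 3.134]
contact_force: [-2.1, 4.3, 29.4]
grip_width: 23.4
finger_force: 30.0
```

Request:
{"name": "carry_out", "arguments": {
  "gripper": 0.64,
  "plan": [
    {"tx": 0,"ty": 0,"tz": 3,"rx": 0,"ry": 0,"rz": 0},
    {"tx": 0,"ty": 0,"tz": 0,"rx": 0,"ry": 0,"rz": 0},
    {"tx": 0,"ty": 0,"tz": 0,"rx": 0,"ry": 0,"rz": 0},
    {"tx": 0,"ty": 0,"tz": 10,"rx": 0,"ry": 0,"rz": 0},
    {"tx": 0,"ty": 0,"tz": 40,"rx": 0,"ry": 0,"rz": 0},
    {"tx": 40,"ty": 0,"tz": 30,"rx": 0,"ry": 0,"rz": 0},
    {"tx": 40,"ty": 0,"tz": 0,"rx": 0,"ry": 0,"rz": 0},
    {"tx": 0,"ty": 0,"tz": 0,"rx": 0,"ry": 0,"rz": 0},
    {"tx": 0,"ty": 0,"tz": 0,"rx": 0,"ry": 0,"rz": 0}
  ]
}}

```text
time: 13.65
tool_pos: [647.6, -113.4, 117.0]
tcp_rot: [3.141, -0.002, 3.135]
contact_force: [-0.3, -0.1, -0.2]
grip_width: 32.6
finger_force: 0.0
```

```bash
python3 - <<'E'
from h import *
im,m=snap('w8raw')
cv2.imwrite('pics/v8.png',cv2.resize(im[0:220,150:400],(500,440)))
E
```

```text
t 13.65 tcp [ 647.6 -113.4  117. ] [ 3.141e+00 -2.000e-03  3.135e+00]
```

View pics/v8.png

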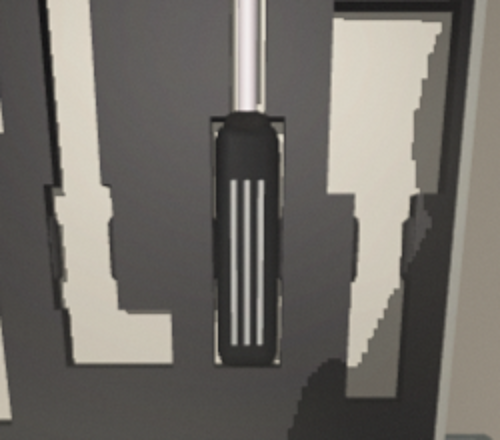

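The driver is now centred in its pocket (shoulder 113/118, tail 366/364). I close the fingers and press on its top. Seated top must be at z≈44.

Request:
{"name": "carry_out", "arguments": {
  "gripper": 1.0,
  "plan": [
    {"tx": -38,"ty": 0,"tz": 0,"rx": 0,"ry": 0,"rz": 0},
    {"tx": -38,"ty": 0,"tz": 0,"rx": 0,"ry": 0,"rz": 0},
    {"tx": 0,"ty": 0,"tz": -40,"rx": 0,"ry": 0,"rz": 0},
    {"tx": 0,"ty": 0,"tz": -20,"rx": 0,"ry": 0,"rz": 0},
    {"tx": 0,"ty": 0,"tz": 0,"rx": 0,"ry": 0,"rz": 0},
    {"tx": 0,"ty": 0,"tz": -2,"rx": 0,"ry": 0,"rz": 0},
    {"tx": 0,"ty": 0,"tz": -2,"rx": 0,"ry": 0,"rz": 0},
    {"tx": 0,"ty": 0,"tz": -2,"rx": 0,"ry": 0,"rz": 0},
    {"tx": 0,"ty": 0,"tz": 0,"rx": 0,"ry": 0,"rz": 0}
  ]
}}

```text
time: 14.6
tool_pos: [572.1, -113.7, 52.2]
tcp_rot: [-3.141, 0.001, 3.134]
contact_force: [-0.4, 0.1, -0.2]
grip_width: 0.2
finger_force: 0.0
```

Request:
{"name": "carry_out", "arguments": {
  "plan": [
    {"tx": 0,"ty": 0,"tz": -2,"rx": 0,"ry": 0,"rz": 0},
    {"tx": 0,"ty": 0,"tz": -2,"rx": 0,"ry": 0,"rz": 0},
    {"tx": 0,"ty": 0,"tz": 0,"rx": 0,"ry": 0,"rz": 0}
  ]
}}

```text
time: 14.9
tool_pos: [571.7, -113.6, 47.4]
tcp_rot: [3.141, -0.001, 3.134]
contact_force: [0.5, 0.4, -0.1]
grip_width: 0.1
finger_force: 0.0
```

Request:
{"name": "carry_out", "arguments": {
  "plan": [
    {"tx": 0,"ty": 0,"tz": -1.5,"rx": 0,"ry": 0,"rz": 0},
    {"tx": 0,"ty": 0,"tz": -1.5,"rx": 0,"ry": 0,"rz": 0},
    {"tx": 0,"ty": 0,"tz": 0,"rx": 0,"ry": 0,"rz": 0}
  ]
}}

```text
time: 15.2
tool_pos: [571.7, -113.6, 44.5]
tcp_rot: [3.141, -0.0, 3.134]
contact_force: [-0.3, -0.4, -0.5]
grip_width: 0.6
finger_force: 0.0
```

Request:
{"name": "carry_out", "arguments": {
  "plan": [
    {"tx": 0,"ty": 0,"tz": -1.5,"rx": 0,"ry": 0,"rz": 0},
    {"tx": 0,"ty": 0,"tz": -1.5,"rx": 0,"ry": 0,"rz": 0},
    {"tx": 0,"ty": 0,"tz": 0,"rx": 0,"ry": 0,"rz": 0}
  ]
}}

```text
time: 15.5
tool_pos: [573.3, -113.7, 44.2]
tcp_rot: [-3.141, 0.004, 3.134]
contact_force: [-2.4, 3.1, 15.1]
grip_width: 0.5
finger_force: 7.4
```

The driver is seated: hard contact at z=44.2. Ratchet next: I keep the present yaw and look from above it.

Request:
{"name": "carry_out", "arguments": {
  "gripper": 0.5,
  "plan": [
    {"tx": 0,"ty": 0,"tz": 40,"rx": 0,"ry": 0,"rz": 0},
    {"tx": 0,"ty": 0,"tz": 40,"rx": 0,"ry": 0,"rz": 0},
    {"tx": 8,"ty": 39,"tz": 10,"rx": 0,"ry": 0,"rz": 0},
    {"tx": 8,"ty": 39,"tz": 10,"rx": 0,"ry": 0,"rz": 0},
    {"tx": 8,"ty": 39,"tz": 10,"rx": 0,"ry": 0,"rz": 0},
    {"tx": 8,"ty": 39,"tz": 10,"rx": 0,"ry": 0,"rz": 0},
    {"tx": 8,"ty": 39,"tz": 10,"rx": 0,"ry": 0,"rz": 0},
    {"tx": 8,"ty": 39,"tz": 10,"rx": 0,"ry": 0,"rz": 0},
    {"tx": 8,"ty": 39,"tz": 10,"rx": 0,"ry": 0,"rz": 0},
    {"tx": 8,"ty": 39,"tz": 10,"rx": 0,"ry": 0,"rz": 0},
    {"tx": 0,"ty": 0,"tz": 0,"rx": 0,"ry": 0,"rz": 0},
    {"tx": 0,"ty": 0,"tz": 0,"rx": 0,"ry": 0,"rz": 0}
  ]
}}

```text
time: 16.7
tool_pos: [635.6, 199.0, 201.4]
tcp_rot: [-3.141, -0.0, 3.136]
contact_force: [0.2, -0.7, -0.5]
grip_width: 46.0
finger_force: 0.0
```

```bash
python3 - <<'E'
from h import *
im,m=snap('w9raw'); g=cv2.cvtColor(im,cv2.COLOR_BGR2GRAY)
print('cam',(-m['R'].T@m['t']).round(1))
mask=(g<75).astype(np.uint8); mask[235:]=0
n,l,s,c=cv2.connectedComponentsWithStats(mask)
for i in range(1,n):
    if s[i,4]>100:
        cs,_=cv2.findContours((l==i).astype(np.uint8),0,1); b=cv2.boxPoints(cv2.minAreaRect(max(cs,key=len)))
        w=ray('wrist',b,20,m)[:,:2]; L=[np.hypot(*(w[j+1]-w[j])) for j in(0,1)]; d=w[2]-w[1] if L[1]>L[0] else w[1]-w[0]
        print(s[i],'ctr z20',w.mean(0).round(1),np.round(L,1),'axis',(np.arctan(d[1]/d[0])).round(3))
cv2.imwrite('pics/w9view.png',cv2.resize(im[:240],None,fx=1.42,fy=1.42))
E
```

```text
t 16.7 tcp [635.6 199.  201.4] [-3.141 -0.     3.136]
cam [561.7 199.5 360. ]
[   0   11   70  201 6628] ctr z20 [552.1 -65. ] [ 69.3 212.5] axis -0.197
[ 370   35   46   66 1457] ctr z20 [504.7 321.8] [63.2 41.1] axis -0.117
[ 261   41   21   90 1275] ctr z20 [520.4 196.5] [15.1 88.6] axis 0.097
[163  74  30  45 691] ctr z20 [529.2  95.9] [25.  45.2] axis 0.115
[270 158  17  18 240] ctr z20 [604.7 203.3] [18.2 19.5] axis 0.006
[ 70 212  32  16 146] ctr z20 [665.6 -30.5] [45.1  5.2] axis -1.131
```

Request:
{"name": "carry_out", "arguments": {
  "plan": [
    {"tx": -30,"ty": 0,"tz": -20,"rx": 0,"ry": 0,"rz": 0.03},
    {"tx": -30,"ty": 0,"tz": -20,"rx": 0,"ry": 0,"rz": 0.03},
    {"tx": -30.5,"ty": -0.5,"tz": -20,"rx": 0,"ry": 0,"rz": 0.026},
    {"tx": 0,"ty": 0,"tz": -40,"rx": 0,"ry": 0,"rz": 0},
    {"tx": 0,"ty": 0,"tz": -40,"rx": 0,"ry": 0,"rz": 0},
    {"tx": 0,"ty": 0,"tz": -20,"rx": 0,"ry": 0,"rz": 0},
    {"tx": 0,"ty": 0,"tz": 0,"rx": 0,"ry": 0,"rz": 0},
    {"tx": 0,"ty": 0,"tz": 0,"rx": 0,"ry": 0,"rz": 0}
  ]
}}

```text
time: 17.55
tool_pos: [545.6, 196.8, 42.1]
tcp_rot: [-3.142, -0.0, -3.064]
contact_force: [-0.1, 0.8, -0.1]
grip_width: 45.6
finger_force: 0.0
```

Request:
{"name": "carry_out", "arguments": {
  "plan": [
    {"tx": 0,"ty": 1.5,"tz": -15,"rx": 0,"ry": 0,"rz": 0},
    {"tx": 0,"ty": 0,"tz": -14.5,"rx": 0,"ry": 0,"rz": 0},
    {"tx": 0,"ty": 0,"tz": 0,"rx": 0,"ry": 0,"rz": 0},
    {"tx": 0,"ty": 0,"tz": 0,"rx": 0,"ry": 0,"rz": 0}
  ]
}}

```text
time: 17.95
tool_pos: [545.6, 199.2, 12.7]
tcp_rot: [3.142, 0.0, -3.063]
contact_force: [0.3, -0.3, 0.0]
grip_width: 46.2
finger_force: 0.0
```

Request:
{"name": "carry_out", "arguments": {
  "gripper": 1.0,
  "plan": [
    {"tx": 0,"ty": 0,"tz": 0,"rx": 0,"ry": 0,"rz": 0},
    {"tx": 0,"ty": 0,"tz": 0,"rx": 0,"ry": 0,"rz": 0},
    {"tx": 0,"ty": 0,"tz": 0,"rx": 0,"ry": 0,"rz": 0},
    {"tx": 0,"ty": 0,"tz": 0,"rx": 0,"ry": 0,"rz": 0},
    {"tx": 0,"ty": 0,"tz": 0,"rx": 0,"ry": 0,"rz": 0},
    {"tx": 0,"ty": 0,"tz": 0,"rx": 0,"ry": 0,"rz": 0}
  ]
}}

```text
time: 18.55
tool_pos: [545.5, 199.3, 12.5]
tcp_rot: [3.141, 0.0, -3.063]
contact_force: [0.1, -0.6, 1.9]
grip_width: 15.3
finger_force: 30.0
```

Request:
{"name": "carry_out", "arguments": {
  "plan": [
    {"tx": 0,"ty": 0,"tz": 45,"rx": 0,"ry": 0,"rz": 0},
    {"tx": 0,"ty": 0,"tz": 45,"rx": 0,"ry": 0,"rz": 0},
    {"tx": 0,"ty": 0,"tz": 45,"rx": 0,"ry": 0,"rz": 0},
    {"tx": 1,"ty": -19.2,"tz": 0,"rx": 0,"ry": 0,"rz": -0.1467},
    {"tx": 1,"ty": -19.2,"tz": 0,"rx": 0,"ry": 0,"rz": -0.1467},
    {"tx": 1,"ty": -19.2,"tz": 0,"rx": 0,"ry": 0,"rz": -0.1467},
    {"tx": 1,"ty": -19.2,"tz": 0,"rx": 0,"ry": 0,"rz": -0.1467},
    {"tx": 1,"ty": -19.2,"tz": 0,"rx": 0,"ry": 0,"rz": -0.1467},
    {"tx": 1,"ty": -19.2,"tz": 0,"rx": 0,"ry": 0,"rz": -0.1467},
    {"tx": 1,"ty": -19.2,"tz": 0,"rx": 0,"ry": 0,"rz": -0.1467},
    {"tx": 1,"ty": -19.2,"tz": 0,"rx": 0,"ry": 0,"rz": -0.1467},
    {"tx": 1,"ty": -19.2,"tz": 0,"rx": 0,"ry": 0,"rz": -0.1467}
  ]
}}

```text
time: 19.75
tool_pos: [553.9, 25.8, 146.7]
tcp_rot: [-3.141, -0.001, 1.894]
contact_force: [0.5, -0.7, -2.0]
grip_width: 16.0
finger_force: 30.0
```

Request:
{"name": "carry_out", "arguments": {
  "plan": [
    {"tx": 1,"ty": -19.2,"tz": 0,"rx": 0,"ry": 0,"rz": -0.1467},
    {"tx": 1,"ty": -19.2,"tz": 0,"rx": 0,"ry": 0,"rz": -0.1467},
    {"tx": 1,"ty": -19.2,"tz": 0,"rx": 0,"ry": 0,"rz": -0.1467},
    {"tx": 1,"ty": -19.2,"tz": 0,"rx": 0,"ry": 0,"rz": -0.1467},
    {"tx": 1,"ty": -19.2,"tz": 0,"rx": 0,"ry": 0,"rz": -0.1467},
    {"tx": 1,"ty": -19.2,"tz": 0,"rx": 0,"ry": 0,"rz": -0.1467},
    {"tx": 1,"ty": -19.2,"tz": 0,"rx": 0,"ry": 0,"rz": -0.1467},
    {"tx": 1,"ty": -19.2,"tz": 0,"rx": 0,"ry": 0,"rz": -0.1467},
    {"tx": 1,"ty": -19.2,"tz": 0,"rx": 0,"ry": 0,"rz": -0.1467},
    {"tx": 1,"ty": -19.2,"tz": 0,"rx": 0,"ry": 0,"rz": -0.1467},
    {"tx": 1,"ty": -19.2,"tz": 0,"rx": 0,"ry": 0,"rz": -0.1467},
    {"tx": 1,"ty": -19.2,"tz": 0,"rx": 0,"ry": 0,"rz": -0.1467}
  ]
}}

```text
time: 20.95
tool_pos: [566.0, -204.4, 146.6]
tcp_rot: [-3.141, 0.001, 0.134]
contact_force: [-1.0, 0.6, -1.8]
grip_width: 15.5
finger_force: 30.0
```

Request:
{"name": "carry_out", "arguments": {
  "plan": [
    {"tx": 1,"ty": -19.2,"tz": 0,"rx": 0,"ry": 0,"rz": -0.1467},
    {"tx": 1,"ty": -1,"tz": -40,"rx": 0,"ry": 0,"rz": 0},
    {"tx": 1,"ty": 0,"tz": -40,"rx": 0,"ry": 0,"rz": 0},
    {"tx": 0,"ty": 0,"tz": 0,"rx": 0,"ry": 0,"rz": 0},
    {"tx": 0,"ty": 0,"tz": 0,"rx": 0,"ry": 0,"rz": 0},
    {"tx": 0,"ty": 0,"tz": 0,"rx": 0,"ry": 0,"rz": 0}
  ]
}}

```text
time: 21.55
tool_pos: [570.6, -224.6, 69.4]
tcp_rot: [3.14, -0.003, -0.007]
contact_force: [0.4, -0.2, -1.6]
grip_width: 15.7
finger_force: 30.0
```

```bash
python3 - <<'E'
from h import *
im,m=snap('w10raw'); print('cam',(-m['R'].T@m['t']).round(1))
g=cv2.cvtColor(im,cv2.COLOR_BGR2GRAY)
for r in (40,70,100,130,160): print(r,g[r,235:320].tolist())
for c in (272,): print(c,g[0:200:2,c].tolist())
E
```

```text
t 21.55 tcp [ 570.6 -224.6   69.4] [ 3.14e+00 -3.00e-03 -7.00e-03]
cam [ 646.1 -224.8  228.3]
40 [114, 113, 113, 113, 113, 111, 111, 111, 111, 113, 110, 111, 110, 110, 110, 109, 111, 108, 110, 109, 110, 108, 112, 112, 109, 112, 110, 108, 112, 112, 112, 113, 112, 112, 112, 113, 112, 113, 112, 113, 112, 114, 112, 112, 112, 111, 113, 111, 112, 112, 110, 108, 108, 110, 109, 107, 110, 109, 107, 109, 108, 108, 108, 108, 106, 109, 108, 110, 110, 109, 110, 110, 110, 110, 109, 109, 112, 111, 112, 111, 112, 110, 110, 112, 111]
70 [115, 114, 116, 113, 114, 114, 117, 114, 114, 115, 114, 115, 114, 114, 113, 114, 114, 112, 113, 114, 113, 114, 115, 115, 115, 113, 113, 111, 116, 114, 113, 114, 114, 114, 116, 114, 115, 115, 116, 115, 114, 114, 114, 115, 116, 112, 114, 114, 112, 112, 113, 113, 112, 114, 111, 112, 113, 111, 114, 113, 112, 113, 115, 114, 113, 113, 113, 112, 114, 113, 112, 112, 114, 114, 115, 114, 115, 113, 116, 116, 115, 114, 112, 113, 114]
100 [116, 114, 117, 114, 116, 113, 117, 114, 112, 114, 114, 114, 111, 114, 116, 115, 113, 114, 115, 113, 114, 115, 114, 116, 116, 115, 116, 115, 115
[... 748 characters left out ...]
, 30, 31, 29, 31, 32, 32, 31, 32, 30, 32, 32, 33, 33, 34, 35, 34, 36, 35, 34, 33, 33, 32, 35, 32, 33, 34, 36, 45, 48, 50, 49, 48, 47, 49, 50, 48, 48, 49, 50, 50, 51, 50, 51, 52, 54, 49, 52, 52, 51, 65, 120, 165, 161, 162, 158, 166, 215]
272 [107, 107, 107, 109, 109, 109, 109, 107, 109, 109, 111, 108, 108, 112, 110, 110, 111, 110, 112, 111, 113, 115, 112, 111, 111, 113, 111, 114, 113, 114, 114, 116, 113, 114, 113, 115, 114, 114, 114, 115, 114, 118, 117, 116, 117, 116, 116, 114, 113, 117, 116, 116, 117, 91, 117, 158, 164, 164, 162, 165, 89, 48, 47, 47, 49, 47, 47, 70, 31, 35, 34, 34, 36, 32, 31, 32, 32, 32, 33, 32, 32, 32, 32, 30, 30, 31, 32, 31, 31, 30, 32, 27, 32, 31, 30, 34, 30, 32, 30, 29]
```

Request:
{"name": "carry_out", "arguments": {
  "plan": [
    {"tx": -1,"ty": 0.3,"tz": -10,"rx": 0,"ry": 0,"rz": 0},
    {"tx": 0,"ty": 0,"tz": -9,"rx": 0,"ry": 0,"rz": 0},
    {"tx": 0,"ty": 0,"tz": -3,"rx": 0,"ry": 0,"rz": 0},
    {"tx": 0,"ty": 0,"tz": 0,"rx": 0,"ry": 0,"rz": 0},
    {"tx": 0,"ty": 0,"tz": 0,"rx": 0,"ry": 0,"rz": 0}
  ]
}}

```text
time: 22.1
tool_pos: [568.4, -223.8, 45.2]
tcp_rot: [3.142, 0.0, -0.007]
contact_force: [-1.0, 0.3, -2.2]
grip_width: 15.4
finger_force: 30.0
```

Request:
{"name": "carry_out", "arguments": {
  "plan": [
    {"tx": 0,"ty": 0,"tz": -1.5,"rx": 0,"ry": 0,"rz": 0},
    {"tx": 0,"ty": 0,"tz": -1.5,"rx": 0,"ry": 0,"rz": 0},
    {"tx": 0,"ty": 0,"tz": 0,"rx": 0,"ry": 0,"rz": 0}
  ]
}}

```text
time: 22.4
tool_pos: [568.7, -223.8, 42.6]
tcp_rot: [3.141, -0.001, -0.007]
contact_force: [0.6, 0.5, 0.4]
grip_width: 15.7
finger_force: 30.0
```

Entering the pocket cleanly; I press on.

Request:
{"name": "carry_out", "arguments": {
  "plan": [
    {"tx": 0,"ty": 0,"tz": -1.5,"rx": 0,"ry": 0,"rz": 0},
    {"tx": 0,"ty": 0,"tz": -1.5,"rx": 0,"ry": 0,"rz": 0},
    {"tx": 0,"ty": 0,"tz": -1,"rx": 0,"ry": 0,"rz": 0},
    {"tx": 0,"ty": 0,"tz": 0,"rx": 0,"ry": 0,"rz": 0}
  ]
}}

```text
time: 22.8
tool_pos: [568.5, -223.8, 38.0]
tcp_rot: [3.142, -0.0, -0.007]
contact_force: [2.1, 0.1, -0.6]
grip_width: 15.5
finger_force: 30.0
```

Request:
{"name": "carry_out", "arguments": {
  "plan": [
    {"tx": 0,"ty": 0,"tz": -1.5,"rx": 0,"ry": 0,"rz": 0},
    {"tx": 0,"ty": 0,"tz": -1,"rx": 0,"ry": 0,"rz": 0},
    {"tx": 0,"ty": 0,"tz": 0,"rx": 0,"ry": 0,"rz": 0}
  ]
}}

```text
time: 23.1
tool_pos: [568.4, -223.8, 36.4]
tcp_rot: [3.141, -0.0, -0.007]
contact_force: [-1.3, 2.0, 6.1]
grip_width: 15.4
finger_force: 30.0
```

Request:
{"name": "carry_out", "arguments": {
  "plan": [
    {"tx": 0,"ty": 0,"tz": -1.5,"rx": 0,"ry": 0,"rz": 0},
    {"tx": 0,"ty": 0,"tz": 0,"rx": 0,"ry": 0,"rz": 0}
  ]
}}

```text
time: 23.3
tool_pos: [569.2, -223.8, 36.3]
tcp_rot: [3.141, -0.002, -0.007]
contact_force: [-1.6, 3.6, 14.0]
grip_width: 15.6
finger_force: 30.0
```

Request:
{"name": "carry_out", "arguments": {
  "gripper": 0.75,
  "plan": [
    {"tx": 0,"ty": 0,"tz": 2,"rx": 0,"ry": 0,"rz": 0},
    {"tx": 0,"ty": 0,"tz": 0,"rx": 0,"ry": 0,"rz": 0},
    {"tx": 0,"ty": 0,"tz": 0,"rx": 0,"ry": 0,"rz": 0},
    {"tx": 0,"ty": 0,"tz": 5,"rx": 0,"ry": 0,"rz": 0},
    {"tx": 0,"ty": 0,"tz": 15,"rx": 0,"ry": 0,"rz": 0},
    {"tx": 0,"ty": 0,"tz": 0,"rx": 0,"ry": 0,"rz": 0}
  ]
}}

```text
time: 23.9
tool_pos: [569.4, -224.4, 57.9]
tcp_rot: [3.14, -0.003, -0.007]
contact_force: [-0.1, 0.4, 0.0]
grip_width: 22.9
finger_force: 0.0
```

Request:
{"name": "carry_out", "arguments": {
  "gripper": 1.0,
  "plan": [
    {"tx": 0,"ty": 0,"tz": 0,"rx": 0,"ry": 0,"rz": 0},
    {"tx": 0,"ty": 0,"tz": 0,"rx": 0,"ry": 0,"rz": 0},
    {"tx": 0,"ty": 0,"tz": -8,"rx": 0,"ry": 0,"rz": 0},
    {"tx": 0,"ty": 0,"tz": -3,"rx": 0,"ry": 0,"rz": 0},
    {"tx": 0,"ty": 0,"tz": -3,"rx": 0,"ry": 0,"rz": 0},
    {"tx": 0,"ty": 0,"tz": -2,"rx": 0,"ry": 0,"rz": 0},
    {"tx": 0,"ty": 0,"tz": 0,"rx": 0,"ry": 0,"rz": 0}
  ]
}}

```text
time: 24.6
tool_pos: [570.8, -223.8, 44.1]
tcp_rot: [3.14, -0.006, -0.007]
contact_force: [-1.8, 6.7, 26.0]
grip_width: 0.3
finger_force: 12.6
```

The ratchet is seated (top at z=44.1). Calliper next, with the camera right above it.

Request:
{"name": "carry_out", "arguments": {
  "gripper": 0.5,
  "plan": [
    {"tx": 0,"ty": 0,"tz": 40,"rx": 0,"ry": 0,"rz": 0},
    {"tx": 0,"ty": 0,"tz": 40,"rx": 0,"ry": 0,"rz": 0},
    {"tx": -13,"ty": 35.5,"tz": 8.5,"rx": 0,"ry": 0,"rz": 0},
    {"tx": -13,"ty": 35.5,"tz": 8.5,"rx": 0,"ry": 0,"rz": 0},
    {"tx": -13,"ty": 35.5,"tz": 8.5,"rx": 0,"ry": 0,"rz": 0},
    {"tx": -13,"ty": 35.5,"tz": 8.5,"rx": 0,"ry": 0,"rz": 0},
    {"tx": -13,"ty": 35.5,"tz": 8.5,"rx": 0,"ry": 0,"rz": 0},
    {"tx": -13,"ty": 35.5,"tz": 8.5,"rx": 0,"ry": 0,"rz": 0},
    {"tx": -13,"ty": 35.5,"tz": 8.5,"rx": 0,"ry": 0,"rz": 0},
    {"tx": -13,"ty": 35.5,"tz": 8.5,"rx": 0,"ry": 0,"rz": 0},
    {"tx": -13,"ty": 35.5,"tz": 8.5,"rx": 0,"ry": 0,"rz": 0},
    {"tx": 0,"ty": 0,"tz": 0,"rx": 0,"ry": 0,"rz": 0}
  ]
}}

```text
time: 25.8
tool_pos: [450.1, 99.0, 197.3]
tcp_rot: [-3.141, -0.0, -0.003]
contact_force: [0.2, -0.5, -0.4]
grip_width: 45.7
finger_force: 0.0
```

```bash
cat >> h.py <<'E'
def blobs(im,m,th=75,rmax=235,z=20,amin=100):
    g=cv2.cvtColor(im,cv2.COLOR_BGR2GRAY); mask=(g<th).astype(np.uint8); mask[rmax:]=0
    n,l,s,c=cv2.connectedComponentsWithStats(mask)
    for i in range(1,n):
        if s[i,4]>amin:
            cs,_=cv2.findContours((l==i).astype(np.uint8),0,1); b=cv2.boxPoints(cv2.minAreaRect(max(cs,key=len)))
            w=ray('wrist',b,z,m)[:,:2]; L=[np.hypot(*(w[j+1]-w[j])) for j in(0,1)]; d=w[2]-w[1] if L[1]>L[0] else w[1]-w[0]
            print(s[i],'ctr',w.mean(0).round(1),np.round(L,1),'axis',(np.arctan(d[1]/d[0])).round(3))
E
python3 - <<'E'
from h import *
im,m=snap('w11raw'); print('cam',(-m['R'].T@m['t']).round(1)); blobs(im,m)
cv2.imwrite('pics/v11.png',np.hstack([cv2.resize(im[0:200,200:340],(420,600)),cv2.resize(im[0:230,0:200],(380,437)).copy() if 0 else cv2.copyMakeBorder(cv2.resize(im[0:230,60:250],(380,460)),0,140,0,0,0)]))
E
```

```text
t 25.8 tcp [450.1  99.  197.3] [-3.141e+00 -0.000e+00 -3.000e-03]
cam [525.9  98.6 355.9]
[  415     0   145   193 17343] ctr [ 549.7 -129.7] [141.4 199.1] axis 0.259
[268 104  22  42 539] ctr [529.1  93.3] [20.9 43.2] axis 0.097
[  60  121   40   58 1592] ctr [502.5 316.6] [42.5 63.4] axis -0.167
[231 213  14  14 191] ctr [420.7 142.9] [15.4 16.3] axis -0.031
```

View pics/v11.png

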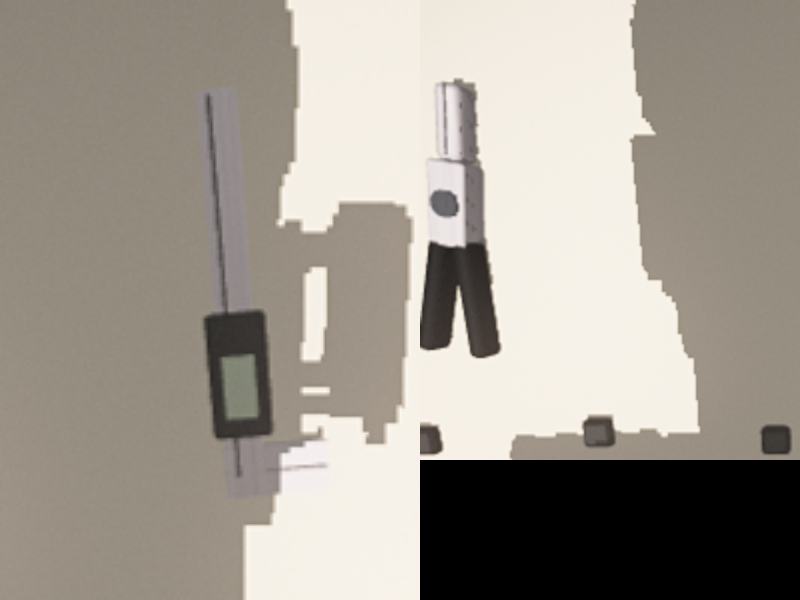

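The view confirms the steel/black calliper: slider (238,375), jaws at the lower right. I pick it up.

Request:
{"name": "carry_out", "arguments": {
  "plan": [
    {"tx": 26,"ty": -2,"tz": -20,"rx": 0,"ry": 0,"rz": 0.03},
    {"tx": 26,"ty": -2,"tz": -20,"rx": 0,"ry": 0,"rz": 0.03},
    {"tx": 27,"ty": -1.7,"tz": -20,"rx": 0,"ry": 0,"rz": 0.028},
    {"tx": 0,"ty": 0,"tz": -40,"rx": 0,"ry": 0,"rz": 0},
    {"tx": 0,"ty": 0,"tz": -40,"rx": 0,"ry": 0,"rz": 0},
    {"tx": 0,"ty": 0,"tz": -15,"rx": 0,"ry": 0,"rz": 0},
    {"tx": 0,"ty": 0,"tz": 0,"rx": 0,"ry": 0,"rz": 0},
    {"tx": 0,"ty": 0,"tz": 0,"rx": 0,"ry": 0,"rz": 0}
  ]
}}

```text
time: 26.65
tool_pos: [530.8, 89.1, 41.6]
tcp_rot: [3.141, 0.0, 0.08]
contact_force: [0.6, -0.2, 0.2]
grip_width: 45.9
finger_force: 0.0
```

Request:
{"name": "carry_out", "arguments": {
  "plan": [
    {"tx": -1.5,"ty": 3.7,"tz": -15,"rx": 0,"ry": 0,"rz": 0},
    {"tx": 0,"ty": 0,"tz": -14,"rx": 0,"ry": 0,"rz": 0},
    {"tx": 0,"ty": 0,"tz": 0,"rx": 0,"ry": 0,"rz": 0},
    {"tx": 0,"ty": 0,"tz": 0,"rx": 0,"ry": 0,"rz": 0}
  ]
}}

```text
time: 27.05
tool_pos: [529.8, 93.5, 13.9]
tcp_rot: [3.141, -0.002, 0.081]
contact_force: [-0.7, -0.7, 0.3]
grip_width: 46.0
finger_force: 0.0
```

Request:
{"name": "carry_out", "arguments": {
  "gripper": 1.0,
  "plan": [
    {"tx": 0,"ty": 0,"tz": 0,"rx": 0,"ry": 0,"rz": 0},
    {"tx": 0,"ty": 0,"tz": 0,"rx": 0,"ry": 0,"rz": 0},
    {"tx": 0,"ty": 0,"tz": 0,"rx": 0,"ry": 0,"rz": 0},
    {"tx": 0,"ty": 0,"tz": 0,"rx": 0,"ry": 0,"rz": 0},
    {"tx": 0,"ty": 0,"tz": 0,"rx": 0,"ry": 0,"rz": 0},
    {"tx": 0,"ty": 0,"tz": 0,"rx": 0,"ry": 0,"rz": 0}
  ]
}}

```text
time: 27.65
tool_pos: [529.1, 93.7, 13.2]
tcp_rot: [3.141, -0.001, 0.081]
contact_force: [-0.5, -1.3, 5.1]
grip_width: 21.8
finger_force: 30.0
```

Request:
{"name": "carry_out", "arguments": {
  "plan": [
    {"tx": 0,"ty": 0,"tz": 45,"rx": 0,"ry": 0,"rz": 0},
    {"tx": 0,"ty": 0,"tz": 45,"rx": 0,"ry": 0,"rz": 0},
    {"tx": 0,"ty": 0,"tz": 45,"rx": 0,"ry": 0,"rz": 0},
    {"tx": 1.9,"ty": -13,"tz": 0,"rx": 0,"ry": 0,"rz": 0.1454},
    {"tx": 1.9,"ty": -13,"tz": 0,"rx": 0,"ry": 0,"rz": 0.1454},
    {"tx": 1.9,"ty": -13,"tz": 0,"rx": 0,"ry": 0,"rz": 0.1454},
    {"tx": 1.9,"ty": -13,"tz": 0,"rx": 0,"ry": 0,"rz": 0.1454},
    {"tx": 1.9,"ty": -13,"tz": 0,"rx": 0,"ry": 0,"rz": 0.1454},
    {"tx": 1.9,"ty": -13,"tz": 0,"rx": 0,"ry": 0,"rz": 0.1454},
    {"tx": 1.9,"ty": -13,"tz": 0,"rx": 0,"ry": 0,"rz": 0.1454},
    {"tx": 1.9,"ty": -13,"tz": 0,"rx": 0,"ry": 0,"rz": 0.1454},
    {"tx": 1.9,"ty": -13,"tz": 0,"rx": 0,"ry": 0,"rz": 0.1454}
  ]
}}

```text
time: 28.85
tool_pos: [545.6, -23.7, 147.1]
tcp_rot: [-3.14, -0.0, 1.396]
contact_force: [-0.5, 0.9, -1.3]
grip_width: 21.3
finger_force: 30.0
```

Request:
{"name": "carry_out", "arguments": {
  "plan": [
    {"tx": 1.9,"ty": -13,"tz": 0,"rx": 0,"ry": 0,"rz": 0.1454},
    {"tx": 1.9,"ty": -13,"tz": 0,"rx": 0,"ry": 0,"rz": 0.1454},
    {"tx": 1.9,"ty": -13,"tz": 0,"rx": 0,"ry": 0,"rz": 0.1454},
    {"tx": 1.9,"ty": -13,"tz": 0,"rx": 0,"ry": 0,"rz": 0.1454},
    {"tx": 1.9,"ty": -13,"tz": 0,"rx": 0,"ry": 0,"rz": 0.1454},
    {"tx": 1.9,"ty": -13,"tz": 0,"rx": 0,"ry": 0,"rz": 0.1454},
    {"tx": 1.9,"ty": -13,"tz": 0,"rx": 0,"ry": 0,"rz": 0.1454},
    {"tx": 1.9,"ty": -13,"tz": 0,"rx": 0,"ry": 0,"rz": 0.1454},
    {"tx": 1.9,"ty": -13,"tz": 0,"rx": 0,"ry": 0,"rz": 0.1454},
    {"tx": 1.9,"ty": -13,"tz": 0,"rx": 0,"ry": 0,"rz": 0.1454},
    {"tx": 1.9,"ty": -13,"tz": 0,"rx": 0,"ry": 0,"rz": 0.1454},
    {"tx": 1.9,"ty": -13,"tz": 0,"rx": 0,"ry": 0,"rz": 0.1454}
  ]
}}

```text
time: 30.05
tool_pos: [568.5, -179.6, 147.0]
tcp_rot: [3.141, -0.001, 3.14]
contact_force: [0.2, 0.5, -0.8]
grip_width: 21.5
finger_force: 30.0
```

Request:
{"name": "carry_out", "arguments": {
  "plan": [
    {"tx": 0,"ty": 0,"tz": -40,"rx": 0,"ry": 0,"rz": 0},
    {"tx": 0,"ty": 0,"tz": -40,"rx": 0,"ry": 0,"rz": 0},
    {"tx": 0,"ty": 0,"tz": 0,"rx": 0,"ry": 0,"rz": 0},
    {"tx": 0,"ty": 0,"tz": 0,"rx": 0,"ry": 0,"rz": 0},
    {"tx": 0,"ty": 0,"tz": 0,"rx": 0,"ry": 0,"rz": 0}
  ]
}}

```text
time: 30.55
tool_pos: [570.1, -179.7, 69.8]
tcp_rot: [-3.14, 0.003, 3.135]
contact_force: [0.7, -0.7, -0.8]
grip_width: 21.3
finger_force: 30.0
```

```bash
python3 - <<'E'
from h import *
im,m=snap('w12raw'); print('cam',(-m['R'].T@m['t']).round(1))
cv2.imwrite('pics/v12.png',cv2.resize(im[20:220,180:370],None,fx=3,fy=3))
E
```

```text
t 30.55 tcp [ 570.1 -179.7   69.8] [-3.140e+00  3.000e-03  3.135e+00]
cam [ 495.6 -179.   228.2]
```

Request:
{"name": "carry_out", "arguments": {
  "plan": [
    {"tx": -1,"ty": 1.2,"tz": -10,"rx": 0,"ry": 0,"rz": 0},
    {"tx": 0,"ty": 0,"tz": -9,"rx": 0,"ry": 0,"rz": 0},
    {"tx": 0,"ty": 0,"tz": -2.5,"rx": 0,"ry": 0,"rz": 0},
    {"tx": 0,"ty": 0,"tz": 0,"rx": 0,"ry": 0,"rz": 0},
    {"tx": 0,"ty": 0,"tz": 0,"rx": 0,"ry": 0,"rz": 0}
  ]
}}

```text
time: 31.1
tool_pos: [567.8, -177.9, 46.7]
tcp_rot: [3.141, 0.0, 3.134]
contact_force: [-0.2, 1.4, 4.7]
grip_width: 21.5
finger_force: 30.0
```

Request:
{"name": "carry_out", "arguments": {
  "plan": [
    {"tx": 0,"ty": 0,"tz": -1.5,"rx": 0,"ry": 0,"rz": 0},
    {"tx": 0,"ty": 0,"tz": -1.5,"rx": 0,"ry": 0,"rz": 0},
    {"tx": 0,"ty": 0,"tz": 0,"rx": 0,"ry": 0,"rz": 0}
  ]
}}

```text
time: 31.4
tool_pos: [569.3, -178.2, 46.1]
tcp_rot: [-3.141, 0.004, 3.134]
contact_force: [-2.5, 3.0, 18.4]
grip_width: 21.2
finger_force: 30.1
```

Contact on the rim. I back off a little and check the beam's offset relative to the pocket.

Request:
{"name": "carry_out", "arguments": {
  "plan": [
    {"tx": 0,"ty": 0,"tz": 4,"rx": 0,"ry": 0,"rz": 0},
    {"tx": 0,"ty": 0,"tz": 2,"rx": 0,"ry": 0,"rz": 0},
    {"tx": 0,"ty": 0,"tz": 0,"rx": 0,"ry": 0,"rz": 0},
    {"tx": 0,"ty": 0,"tz": 0,"rx": 0,"ry": 0,"rz": 0}
  ]
}}

```text
time: 31.8
tool_pos: [567.4, -178.0, 48.6]
tcp_rot: [3.141, -0.001, 3.134]
contact_force: [-0.8, 0.3, -1.4]
grip_width: 21.7
finger_force: 30.0
```

```bash
python3 - <<'E'
from h import *
im,m=snap('w13raw'); print('cam',(-m['R'].T@m['t']).round(1))
g=cv2.cvtColor(im,cv2.COLOR_BGR2GRAY)
for r in (70,80,90,100,120,140,160,170): print(r,g[r,248:304].tolist())
for c in (266,274,280): print(c,g[30:110,c].tolist())
E
```

```text
t 31.8 tcp [ 567.4 -178.    48.6] [ 3.141e+00 -1.000e-03  3.134e+00]
cam [ 493.6 -177.6  207.3]
70 [105, 105, 107, 109, 106, 109, 108, 107, 108, 107, 108, 107, 109, 108, 108, 107, 109, 110, 110, 108, 107, 107, 109, 108, 107, 108, 110, 108, 111, 108, 110, 108, 109, 108, 107, 110, 108, 108, 109, 110, 108, 108, 107, 108, 108, 108, 107, 107, 109, 108, 106, 106, 107, 106, 105, 105]
80 [104, 102, 104, 104, 103, 103, 104, 103, 104, 104, 103, 103, 103, 102, 105, 104, 106, 106, 105, 106, 105, 106, 104, 104, 105, 103, 105, 104, 106, 104, 104, 105, 102, 104, 104, 105, 104, 105, 104, 107, 104, 105, 102, 104, 102, 102, 103, 103, 104, 103, 104, 103, 102, 103, 102, 102]
90 [97, 100, 100, 99, 101, 101, 101, 100, 101, 100, 99, 110, 199, 250, 244, 243, 243, 243, 242, 241, 241, 241, 243, 244, 245, 244, 243, 243, 244, 244, 245, 246, 246, 244, 244, 242, 242, 242, 245, 244, 199, 93, 101, 102, 102, 100, 101, 100, 99, 99, 99, 96, 96, 100, 99, 96]
100 [98, 97, 98, 97, 96, 98, 95, 99, 98, 98, 93, 96, 181, 246, 239, 239, 239, 240, 237, 178, 70, 181, 245, 240, 240, 240, 239, 238, 239, 240, 241, 241, 241, 240, 2
[... 1612 characters left out ...]
, 254, 254, 255, 255, 188, 123, 130, 133, 109, 77, 72, 72, 73, 73, 70, 70, 104, 113, 109, 108, 108, 110, 110, 110, 110, 108, 108, 108, 106, 106, 107, 106, 105, 104, 105, 106, 104, 102, 103, 99, 125, 237, 243, 241, 240, 240, 240, 240, 240, 240, 239, 239, 239, 239, 240, 239, 239, 239, 238, 239, 238, 239]
280 [240, 241, 240, 241, 240, 241, 240, 240, 253, 254, 254, 254, 254, 254, 254, 254, 254, 254, 254, 254, 255, 255, 190, 124, 132, 132, 111, 76, 72, 74, 73, 73, 73, 70, 104, 111, 110, 108, 107, 109, 109, 106, 106, 108, 109, 108, 106, 107, 106, 105, 102, 104, 105, 104, 104, 103, 102, 97, 124, 239, 246, 243, 242, 243, 242, 242, 242, 242, 242, 242, 241, 241, 241, 241, 241, 240, 241, 241, 241, 241]
```

Laterally and in angle the beam (cols 260–288) is centred in the slot (257–290), but its end hides the pocket end. It needs to go about 1.5 mm toward +x.

Request:
{"name": "carry_out", "arguments": {
  "plan": [
    {"tx": 1.5,"ty": 0,"tz": 0,"rx": 0,"ry": 0,"rz": 0},
    {"tx": 0,"ty": 0,"tz": -2,"rx": 0,"ry": 0,"rz": 0},
    {"tx": 0,"ty": 0,"tz": -2,"rx": 0,"ry": 0,"rz": 0},
    {"tx": 0,"ty": 0,"tz": -1,"rx": 0,"ry": 0,"rz": 0},
    {"tx": 0,"ty": 0,"tz": 0,"rx": 0,"ry": 0,"rz": 0}
  ]
}}

```text
time: 32.35
tool_pos: [570.2, -178.3, 46.2]
tcp_rot: [-3.141, 0.003, 3.135]
contact_force: [-2.0, 2.2, 12.1]
grip_width: 21.5
finger_force: 30.1
```

```bash
python3 - <<'E'
from h import *
o=bot.get_obs(); f,mo=o['contact_force'],o['moment']; print(f.round(2),mo.round(3),'x_c~',(-mo[1]/f[2]*1000).round(1),'y_c~',(mo[0]/f[2]*1000).round(1))
im,m=snap('w14raw'); print('cam',(-m['R'].T@m['t']).round(1))
g=cv2.cvtColor(im,cv2.COLOR_BGR2GRAY); print(g[70:100,266].tolist()); 
for r in(120,170): print(g[r,252:296].tolist())
E
```

```text
[-2.05  2.15 12.12] [0.478 0.391 0.011] x_c~ -32.3 y_c~ 39.5
t 32.35 tcp [ 570.2 -178.3   46.2] [-3.141e+00  3.000e-03  3.135e+00]
cam [ 495.8 -177.6  204.6]
[107, 105, 105, 106, 105, 104, 103, 105, 104, 102, 101, 101, 104, 100, 102, 103, 99, 89, 232, 241, 239, 238, 236, 231, 230, 230, 230, 231, 229, 228]
[90, 92, 92, 89, 91, 80, 64, 144, 227, 237, 235, 235, 235, 237, 232, 172, 65, 170, 242, 237, 237, 236, 235, 235, 235, 237, 237, 239, 237, 237, 236, 236, 236, 237, 240, 235, 163, 91, 59, 94, 92, 90, 91, 90]
[85, 82, 83, 84, 82, 85, 76, 76, 154, 223, 233, 230, 228, 228, 234, 209, 72, 117, 214, 235, 232, 232, 231, 228, 229, 231, 232, 232, 231, 230, 229, 231, 232, 233, 237, 218, 87, 60, 78, 83, 82, 80, 78, 80]
```

```bash
python3 - <<'E'
from h import *
g=cv2.imread('pics/w14raw.png',0)
for r in range(84,132,3): print(r,g[r,250:264].tolist(),g[r,284:298].tolist())
v=cv2.imread('pics/w14raw.png')[40:240,180:370]
cv2.imwrite('pics/v14.png',cv2.resize(v,None,fx=3,fy=3,interpolation=cv2.INTER_CUBIC))
E
```

```text
84 [100, 99, 98, 96, 100, 100, 100, 100, 98, 100, 100, 102, 102, 101] [101, 100, 99, 98, 101, 101, 101, 101, 99, 99, 99, 97, 99, 98]
87 [96, 97, 99, 99, 100, 97, 101, 100, 99, 96, 93, 89, 87, 87] [89, 88, 88, 90, 93, 97, 99, 100, 100, 100, 98, 98, 97, 98]
90 [95, 97, 97, 98, 97, 99, 100, 99, 92, 130, 213, 244, 240, 239] [239, 239, 242, 241, 193, 90, 99, 97, 99, 95, 96, 97, 97, 98]
93 [98, 97, 95, 94, 98, 97, 96, 96, 94, 125, 211, 243, 239, 238] [238, 239, 242, 240, 193, 87, 95, 96, 96, 95, 95, 96, 95, 96]
96 [97, 95, 95, 94, 93, 95, 97, 94, 93, 125, 211, 243, 239, 238] [238, 238, 242, 239, 178, 62, 98, 97, 96, 97, 97, 96, 96, 96]
99 [94, 95, 95, 95, 93, 94, 99, 85, 62, 89, 183, 243, 238, 236] [238, 238, 241, 240, 190, 69, 63, 86, 95, 96, 93, 95, 93, 94]
102 [95, 95, 95, 96, 93, 97, 97, 80, 69, 124, 197, 243, 237, 236] [237, 238, 240, 238, 174, 95, 63, 88, 95, 94, 93, 93, 95, 93]
105 [92, 94, 92, 93, 93, 95, 94, 80, 71, 122, 193, 242, 238, 238] [236, 237, 240, 236, 165, 96, 70, 90, 93, 94, 94, 92, 91, 90]
108 [92, 91, 94, 91, 90, 96, 93, 77, 67, 165, 233, 239, 236, 236] [236, 237, 241
[... 243 characters left out ...]
236, 237, 240, 235, 163, 92, 63, 92, 91, 90, 90, 90, 90, 92]
117 [90, 91, 91, 91, 92, 92, 93, 80, 72, 156, 227, 238, 235, 234] [235, 236, 240, 234, 164, 91, 60, 94, 94, 92, 92, 89, 91, 89]
120 [87, 89, 89, 91, 92, 89, 91, 79, 64, 144, 226, 237, 235, 235] [235, 236, 240, 234, 163, 90, 59, 94, 92, 89, 90, 90, 88, 88]
123 [88, 89, 88, 90, 90, 89, 93, 77, 62, 144, 225, 236, 234, 234] [235, 237, 240, 234, 163, 92, 64, 91, 90, 90, 89, 89, 87, 89]
126 [91, 88, 88, 89, 90, 89, 91, 79, 62, 144, 226, 236, 234, 234] [235, 236, 239, 227, 130, 93, 68, 92, 88, 86, 90, 88, 88, 87]
129 [88, 89, 87, 88, 88, 90, 91, 79, 65, 144, 221, 234, 235, 234] [235, 236, 238, 227, 132, 95, 64, 89, 90, 90, 89, 88, 87, 88]
```

View pics/v14.png

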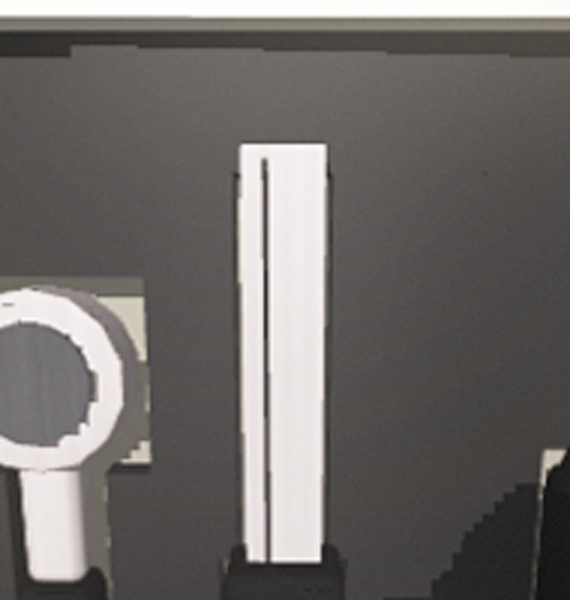

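The slot end is at view row 174 and the beam end at row 144, so the beam overhangs ~4 mm. The tray has crept inwards a few mm during pressing. I shift +5 mm.

Request:
{"name": "carry_out", "arguments": {
  "plan": [
    {"tx": 0,"ty": 0,"tz": 4.5,"rx": 0,"ry": 0,"rz": 0},
    {"tx": 5,"ty": 0,"tz": 0,"rx": 0,"ry": 0,"rz": 0},
    {"tx": 0,"ty": 0,"tz": 0,"rx": 0,"ry": 0,"rz": 0},
    {"tx": 0,"ty": 0,"tz": -2,"rx": 0,"ry": 0,"rz": 0},
    {"tx": 0,"ty": 0,"tz": -2,"rx": 0,"ry": 0,"rz": 0},
    {"tx": 0,"ty": 0,"tz": -1.5,"rx": 0,"ry": 0,"rz": 0},
    {"tx": 0,"ty": 0,"tz": 0,"rx": 0,"ry": 0,"rz": 0}
  ]
}}

```text
time: 33.1
tool_pos: [574.3, -178.4, 43.1]
tcp_rot: [-3.141, 0.0, 3.134]
contact_force: [-0.1, -1.6, -1.4]
grip_width: 21.4
finger_force: 30.0
```

It drops in. I press down.

Request:
{"name": "carry_out", "arguments": {
  "plan": [
    {"tx": 0,"ty": 0,"tz": -2,"rx": 0,"ry": 0,"rz": 0},
    {"tx": 0,"ty": 0,"tz": -2,"rx": 0,"ry": 0,"rz": 0},
    {"tx": 0,"ty": 0,"tz": -1,"rx": 0,"ry": 0,"rz": 0},
    {"tx": 0,"ty": 0,"tz": 0,"rx": 0,"ry": 0,"rz": 0}
  ]
}}

```text
time: 33.5
tool_pos: [574.4, -178.2, 38.0]
tcp_rot: [-3.142, 0.0, 3.134]
contact_force: [1.1, -2.4, -0.7]
grip_width: 21.1
finger_force: 30.0
```

Request:
{"name": "carry_out", "arguments": {
  "plan": [
    {"tx": 0,"ty": 0,"tz": -1.5,"rx": 0,"ry": 0,"rz": 0},
    {"tx": 0,"ty": 0,"tz": -1,"rx": 0,"ry": 0,"rz": 0},
    {"tx": 0,"ty": 0,"tz": 0,"rx": 0,"ry": 0,"rz": 0}
  ]
}}

```text
time: 33.8
tool_pos: [574.6, -178.2, 37.1]
tcp_rot: [-3.141, 0.001, 3.135]
contact_force: [-2.4, -0.6, 10.0]
grip_width: 21.2
finger_force: 30.0
```

Request:
{"name": "carry_out", "arguments": {
  "gripper": 0.69,
  "plan": [
    {"tx": 0,"ty": 0,"tz": 1.5,"rx": 0,"ry": 0,"rz": 0},
    {"tx": 0,"ty": 0,"tz": 0,"rx": 0,"ry": 0,"rz": 0},
    {"tx": 0,"ty": 0,"tz": 0,"rx": 0,"ry": 0,"rz": 0},
    {"tx": 0,"ty": 0,"tz": 6,"rx": 0,"ry": 0,"rz": 0},
    {"tx": 0,"ty": 0,"tz": 14,"rx": 0,"ry": 0,"rz": 0},
    {"tx": 0,"ty": 0,"tz": 0,"rx": 0,"ry": 0,"rz": 0}
  ]
}}

```text
time: 34.4
tool_pos: [575.6, -178.6, 59.7]
tcp_rot: [-3.14, 0.004, 3.134]
contact_force: [0.9, -0.2, 0.5]
grip_width: 28.7
finger_force: 0.0
```

Request:
{"name": "carry_out", "arguments": {
  "gripper": 1.0,
  "plan": [
    {"tx": 0,"ty": 0,"tz": 0,"rx": 0,"ry": 0,"rz": 0},
    {"tx": 0,"ty": 0,"tz": 0,"rx": 0,"ry": 0,"rz": 0},
    {"tx": 0,"ty": 0,"tz": -8,"rx": 0,"ry": 0,"rz": 0},
    {"tx": 0,"ty": 0,"tz": -3,"rx": 0,"ry": 0,"rz": 0},
    {"tx": 0,"ty": 0,"tz": -3,"rx": 0,"ry": 0,"rz": 0},
    {"tx": 0,"ty": 0,"tz": -2,"rx": 0,"ry": 0,"rz": 0},
    {"tx": 0,"ty": 0,"tz": 0,"rx": 0,"ry": 0,"rz": 0}
  ]
}}

```text
time: 35.1
tool_pos: [576.3, -178.3, 44.2]
tcp_rot: [-3.14, 0.005, 3.134]
contact_force: [-1.7, 3.6, 19.8]
grip_width: 0.7
finger_force: 9.6
```

Calliper seated (top at 44.2). I check the pliers pocket's present position from the earlier viewpoint.

Request:
{"name": "carry_out", "arguments": {
  "gripper": 0.5,
  "plan": [
    {"tx": 0,"ty": 0,"tz": 40,"rx": 0,"ry": 0,"rz": 0},
    {"tx": 24,"ty": 22,"tz": 35,"rx": 0,"ry": 0,"rz": 0},
    {"tx": 24,"ty": 22,"tz": 0,"rx": 0,"ry": 0,"rz": 0},
    {"tx": 24,"ty": 21,"tz": 0,"rx": 0,"ry": 0,"rz": 0},
    {"tx": 0,"ty": 0,"tz": 0,"rx": 0,"ry": 0,"rz": 0},
    {"tx": 0,"ty": 0,"tz": 0,"rx": 0,"ry": 0,"rz": 0},
    {"tx": 0,"ty": 0,"tz": 0,"rx": 0,"ry": 0,"rz": 0}
  ]
}}

```text
time: 35.8
tool_pos: [645.3, -113.7, 115.5]
tcp_rot: [3.141, -0.002, 3.134]
contact_force: [-0.0, -0.5, -0.8]
grip_width: 45.4
finger_force: 0.0
```

```bash
python3 - <<'E'
from h import *
im,m=snap('w15raw'); print('cam',(-m['R'].T@m['t']).round(1))
m7=np.load('w7raw.npy',allow_pickle=True).item(); g=cv2.imread('pics/w15raw.png',0); g7=cv2.imread('pics/w7raw.png',0)
print(g7[85:215,318].tolist()); print(g[85:215,318].tolist())
print('nose'); print(g7[185:210,333].tolist()); print(g[185:220,333].tolist())
print(g[60,305:385].tolist());print(g[150,305:385].tolist())
E
```

```text
t 35.8 tcp [ 645.3 -113.7  115.5] [ 3.141e+00 -2.000e-03  3.134e+00]
cam [ 571.7 -113.2  274.3]
[209, 207, 209, 209, 208, 208, 208, 207, 208, 207, 211, 170, 103, 86, 86, 88, 87, 87, 88, 86, 86, 89, 86, 87, 87, 88, 86, 85, 84, 87, 85, 83, 85, 85, 85, 84, 83, 85, 84, 84, 80, 83, 83, 81, 81, 79, 82, 80, 80, 82, 82, 80, 81, 78, 79, 78, 80, 78, 77, 76, 78, 76, 76, 76, 76, 77, 76, 77, 77, 75, 76, 75, 74, 73, 75, 72, 74, 74, 74, 74, 74, 73, 71, 74, 74, 69, 73, 73, 74, 70, 73, 71, 75, 72, 55, 47, 46, 45, 47, 44, 44, 46, 45, 45, 47, 45, 45, 47, 46, 46, 47, 46, 44, 45, 46, 45, 48, 43, 46, 47, 45, 48, 46, 45, 44, 48, 46, 47, 47, 46]
[210, 210, 210, 209, 209, 209, 208, 209, 206, 208, 209, 206, 207, 207, 206, 206, 206, 206, 207, 205, 206, 208, 208, 206, 207, 205, 205, 211, 148, 89, 82, 86, 85, 85, 84, 83, 85, 85, 85, 86, 83, 83, 82, 80, 80, 82, 81, 82, 80, 81, 78, 80, 79, 80, 79, 79, 79, 77, 77, 80, 77, 78, 77, 77, 77, 77, 75, 74, 79, 77, 78, 75, 77, 76, 72, 75, 75, 73, 71, 73, 72, 71, 73, 72, 72, 74, 72, 73, 69, 72, 73, 72, 72, 74, 53, 42, 44, 45, 45, 44, 45, 43, 44, 44, 44, 43, 44, 45, 44, 44, 
[... 391 characters left out ...]
94, 98, 162, 218, 213, 212, 211, 212, 210, 213, 213, 210, 211, 212, 211, 210, 210, 212, 211, 211, 210, 209, 208, 208, 208, 207, 209, 208, 208, 207, 209, 208, 208, 206, 206, 205, 205, 204, 204, 204, 205, 204, 205, 208, 181, 100, 110, 108, 109, 110, 109, 110, 109, 112, 109, 109, 108, 111, 105, 79, 44, 46, 46, 51, 54, 55, 54, 53, 55, 101, 159, 161]
[76, 78, 75, 77, 77, 76, 74, 77, 78, 77, 76, 76, 75, 77, 77, 78, 78, 76, 78, 78, 69, 50, 54, 126, 203, 197, 198, 197, 196, 197, 198, 197, 198, 197, 198, 197, 198, 198, 200, 180, 135, 128, 103, 107, 94, 44, 44, 49, 48, 53, 49, 51, 51, 53, 52, 50, 51, 53, 48, 53, 50, 53, 50, 51, 53, 50, 51, 49, 51, 101, 159, 156, 157, 155, 150, 140, 138, 139, 141, 139]
```

```bash
python3 - <<'E'
from h import *
for n,a,b in(('w7raw',96.3,198),('w15raw',112.7,212.2)):
    m=np.load(n+'.npy',allow_pickle=True).item()
    print(n,[ray('wrist',[p],34,m)[0].round(1) for p in((318,a),(333,b))])
q=lambda x,y,z: ray('wrist',[(x,y)],z,m)[0].round(1)
print('handle box y',q(314.8,60,34),q(372,60,24),q(373,60,34)); print('nose/joint y row150',q(328,150,34),q(349.5,150,24),'wall',q(373.7,150,44),q(382,60,44))
E
```

```text
w7raw [array([549.6, -79.1,  34. ]), array([630.4, -63.6,  34. ])]
w15raw [array([560.5, -79.3,  34. ]), array([640.6, -63.9,  34. ])]
handle box y [523.5 -82.9  34. ] [521.9 -37.6  24. ] [523.9 -39.9  34. ]
nose/joint y row150 [588.8 -70.4  34. ] [589.7 -50.7  24. ] wall [588.4 -37.1  44. ] [525.9 -36.6  44. ]
```

The tray crept in 10.5 mm, so the pliers pocket's grip is now at about (579.5, -61.3). Off to the pliers.

Request:
{"name": "carry_out", "arguments": {
  "plan": [
    {"tx": -2,"ty": 42,"tz": 9,"rx": 0,"ry": 0,"rz": 0},
    {"tx": -2,"ty": 42,"tz": 9,"rx": 0,"ry": 0,"rz": 0},
    {"tx": -2,"ty": 42,"tz": 9,"rx": 0,"ry": 0,"rz": 0},
    {"tx": -2,"ty": 42,"tz": 9,"rx": 0,"ry": 0,"rz": 0},
    {"tx": -2,"ty": 42,"tz": 9,"rx": 0,"ry": 0,"rz": 0},
    {"tx": -2,"ty": 42,"tz": 9,"rx": 0,"ry": 0,"rz": 0},
    {"tx": -2,"ty": 42,"tz": 9,"rx": 0,"ry": 0,"rz": 0},
    {"tx": -2,"ty": 42,"tz": 9,"rx": 0,"ry": 0,"rz": 0},
    {"tx": -2,"ty": 42,"tz": 9,"rx": 0,"ry": 0,"rz": 0},
    {"tx": -2,"ty": 42,"tz": 4,"rx": 0,"ry": 0,"rz": 0},
    {"tx": 0,"ty": 0,"tz": 0,"rx": 0,"ry": 0,"rz": 0},
    {"tx": 0,"ty": 0,"tz": 0,"rx": 0,"ry": 0,"rz": 0}
  ]
}}

```text
time: 37.05
tool_pos: [626.0, 306.7, 200.8]
tcp_rot: [-3.141, -0.001, 3.135]
contact_force: [1.1, 0.4, 0.1]
grip_width: 46.1
finger_force: 0.0
```

```bash
python3 - <<'E'
from h import *
im,m=snap('w16raw'); print('cam',(-m['R'].T@m['t']).round(1)); blobs(im,m,th=75,amin=20)
g=cv2.cvtColor(im,cv2.COLOR_BGR2GRAY); 
mask=(g>=0)
for r in range(90,215,8): print(r,g[r,245:305:1].tolist())
E
```

```text
t 37.05 tcp [626.  306.7 200.8] [-3.141e+00 -1.000e-03  3.135e+00]
cam [552.1 307.2 359.5]
[110   0  16   3  32] ctr [430.  151.8] [14.9  1.7] axis 1.564
[215   0  18   7 119] ctr [432.5 257.1] [16.9  5.2] axis 1.564
[275  46  10  63 551] ctr [501.3 312.8] [ 9.3 60.3] axis 0.003
[287  50  25  62 544] ctr [504.3 333.4] [61.   9.4] axis -0.312
[276 125   8  10  32] ctr [554.6 311.9] [ 5.9 10.9] axis 0.333
[ 536  152   24   83 1116] ctr [629.9 628. ] [ 26. 102.] axis 0.255
[  0 220  14   7  51] ctr [659.4 -19.2] [18.3  5.3] axis -1.267
90 [129, 130, 130, 129, 129, 131, 131, 129, 131, 128, 132, 131, 130, 131, 131, 133, 131, 131, 132, 133, 131, 130, 132, 131, 132, 132, 133, 132, 135, 116, 48, 46, 49, 54, 56, 54, 50, 49, 57, 102, 136, 135, 134, 134, 134, 137, 117, 49, 54, 59, 60, 63, 59, 55, 53, 54, 89, 132, 132, 127]
98 [130, 130, 131, 130, 133, 133, 130, 130, 134, 132, 133, 133, 133, 132, 133, 131, 132, 131, 132, 135, 131, 133, 132, 130, 133, 132, 130, 130, 135, 117, 54, 50, 54, 56, 55, 53, 54, 47, 58, 97, 185, 240, 237, 232, 166, 42, 58, 61, 65, 62, 61, 58, 54, 70, 110, 185, 239, 235, 2
[... 3551 characters left out ...]
 138, 137, 137, 138, 137, 138, 138, 138, 139, 138, 140, 139, 140, 138, 139, 141, 140, 139]
202 [136, 135, 135, 137, 135, 136, 136, 136, 134, 135, 136, 136, 135, 135, 135, 135, 136, 134, 134, 135, 135, 136, 137, 132, 135, 136, 135, 135, 134, 136, 134, 134, 133, 136, 135, 134, 136, 134, 135, 134, 136, 136, 138, 137, 138, 137, 135, 136, 137, 138, 136, 138, 135, 136, 141, 139, 138, 139, 139, 138]
210 [136, 135, 136, 136, 136, 135, 136, 136, 136, 136, 135, 135, 134, 134, 135, 135, 135, 135, 133, 134, 134, 135, 134, 134, 134, 135, 134, 136, 134, 134, 134, 134, 134, 133, 135, 134, 135, 135, 135, 136, 135, 135, 135, 137, 135, 135, 138, 137, 136, 135, 135, 135, 136, 136, 137, 139, 137, 140, 138, 138]
```

Pliers: pivot at (554.5, 313.5), axis yaw -0.155 (the mean of the two handles). I pick them up.

Request:
{"name": "carry_out", "arguments": {
  "plan": [
    {"tx": -24,"ty": 2.5,"tz": -20,"rx": 0,"ry": 0,"rz": -0.05},
    {"tx": -24,"ty": 2.5,"tz": -20,"rx": 0,"ry": 0,"rz": -0.05},
    {"tx": -24,"ty": 2.3,"tz": -20,"rx": 0,"ry": 0,"rz": -0.048},
    {"tx": 0,"ty": 0,"tz": -40,"rx": 0,"ry": 0,"rz": 0},
    {"tx": 0,"ty": 0,"tz": -40,"rx": 0,"ry": 0,"rz": 0},
    {"tx": 0,"ty": 0,"tz": -18,"rx": 0,"ry": 0,"rz": 0},
    {"tx": 0,"ty": 0,"tz": 0,"rx": 0,"ry": 0,"rz": 0},
    {"tx": 0,"ty": 0,"tz": 0,"rx": 0,"ry": 0,"rz": 0}
  ]
}}

```text
time: 37.9
tool_pos: [555.1, 312.8, 43.8]
tcp_rot: [3.142, 0.0, 2.984]
contact_force: [-0.1, -0.5, 0.7]
grip_width: 45.6
finger_force: 0.0
```

Request:
{"name": "carry_out", "arguments": {
  "plan": [
    {"tx": -0.5,"ty": 1,"tz": -15,"rx": 0,"ry": 0,"rz": 0},
    {"tx": 0,"ty": 0,"tz": -14.5,"rx": 0,"ry": 0,"rz": 0},
    {"tx": 0,"ty": 0,"tz": 0,"rx": 0,"ry": 0,"rz": 0},
    {"tx": 0,"ty": 0,"tz": 0,"rx": 0,"ry": 0,"rz": 0}
  ]
}}

```text
time: 38.3
tool_pos: [553.5, 315.2, 13.3]
tcp_rot: [-3.141, -0.001, 2.987]
contact_force: [-0.4, -0.3, -0.2]
grip_width: 45.9
finger_force: 0.0
```

Request:
{"name": "carry_out", "arguments": {
  "gripper": 1.0,
  "plan": [
    {"tx": 0,"ty": 0,"tz": 0,"rx": 0,"ry": 0,"rz": 0},
    {"tx": 0,"ty": 0,"tz": 0,"rx": 0,"ry": 0,"rz": 0},
    {"tx": 0,"ty": 0,"tz": 0,"rx": 0,"ry": 0,"rz": 0},
    {"tx": 0,"ty": 0,"tz": 0,"rx": 0,"ry": 0,"rz": 0},
    {"tx": 0,"ty": 0,"tz": 0,"rx": 0,"ry": 0,"rz": 0},
    {"tx": 0,"ty": 0,"tz": 0,"rx": 0,"ry": 0,"rz": 0}
  ]
}}

```text
time: 38.9
tool_pos: [553.9, 315.4, 14.1]
tcp_rot: [3.141, 0.0, 2.986]
contact_force: [-0.3, 0.0, 2.3]
grip_width: 19.5
finger_force: 30.0
```

Request:
{"name": "carry_out", "arguments": {
  "plan": [
    {"tx": 0,"ty": 0,"tz": 45,"rx": 0,"ry": 0,"rz": 0},
    {"tx": 0,"ty": 0,"tz": 45,"rx": 0,"ry": 0,"rz": 0},
    {"tx": 0,"ty": 0,"tz": 45,"rx": 0,"ry": 0,"rz": 0},
    {"tx": 2.8,"ty": -41.8,"tz": 0,"rx": 0,"ry": 0,"rz": 0.0165},
    {"tx": 2.8,"ty": -41.8,"tz": 0,"rx": 0,"ry": 0,"rz": 0.0165},
    {"tx": 2.8,"ty": -41.8,"tz": 0,"rx": 0,"ry": 0,"rz": 0.0165},
    {"tx": 2.8,"ty": -41.8,"tz": 0,"rx": 0,"ry": 0,"rz": 0.0165},
    {"tx": 2.8,"ty": -41.8,"tz": 0,"rx": 0,"ry": 0,"rz": 0.0165},
    {"tx": 2.8,"ty": -41.8,"tz": 0,"rx": 0,"ry": 0,"rz": 0.0165},
    {"tx": 2.8,"ty": -41.8,"tz": 0,"rx": 0,"ry": 0,"rz": 0.0165},
    {"tx": 2.8,"ty": -41.8,"tz": 0,"rx": 0,"ry": 0,"rz": 0.0165},
    {"tx": 2.8,"ty": -41.8,"tz": 0,"rx": 0,"ry": 0,"rz": 0.0165}
  ]
}}

```text
time: 40.1
tool_pos: [578.6, -62.6, 148.4]
tcp_rot: [3.141, -0.001, 3.136]
contact_force: [0.4, -0.0, -1.7]
grip_width: 19.5
finger_force: 30.0
```

Request:
{"name": "carry_out", "arguments": {
  "plan": [
    {"tx": 0,"ty": 0,"tz": -40,"rx": 0,"ry": 0,"rz": 0},
    {"tx": 0,"ty": 0,"tz": -40,"rx": 0,"ry": 0,"rz": 0},
    {"tx": 0,"ty": 0,"tz": -9,"rx": 0,"ry": 0,"rz": 0},
    {"tx": 0,"ty": 0,"tz": 0,"rx": 0,"ry": 0,"rz": 0},
    {"tx": 0,"ty": 0,"tz": 0,"rx": 0,"ry": 0,"rz": 0},
    {"tx": 0,"ty": 0,"tz": 0,"rx": 0,"ry": 0,"rz": 0}
  ]
}}

```text
time: 40.7
tool_pos: [580.4, -61.0, 61.8]
tcp_rot: [-3.141, 0.004, 3.135]
contact_force: [-0.2, -0.4, -1.2]
grip_width: 19.1
finger_force: 30.0
```

```bash
python3 - <<'E'
from h import *
im,m=snap('w17raw'); print('cam',(-m['R'].T@m['t']).round(1))
g=cv2.cvtColor(im,cv2.COLOR_BGR2GRAY)
for r in (95,105,115,130,145,160): print(r,g[r,225:325].tolist())
for c in (262,266,286): print(c,g[60:140,c].tolist())
E
```

```text
t 40.7 tcp [580.4 -61.   61.8] [-3.141  0.004  3.135]
cam [505.9 -60.4 220.2]
95 [90, 87, 90, 88, 88, 87, 87, 89, 90, 87, 91, 88, 89, 90, 90, 92, 87, 90, 90, 92, 90, 89, 91, 93, 91, 91, 89, 90, 93, 91, 92, 90, 90, 93, 90, 91, 90, 92, 89, 92, 90, 90, 92, 90, 92, 91, 92, 94, 95, 91, 92, 93, 92, 91, 93, 93, 94, 93, 92, 93, 92, 91, 94, 94, 94, 93, 95, 93, 93, 93, 91, 94, 96, 94, 95, 96, 93, 95, 95, 94, 96, 96, 94, 95, 95, 95, 95, 95, 97, 94, 94, 94, 95, 94, 92, 88, 211, 255, 253, 252]
105 [85, 86, 85, 83, 86, 86, 88, 86, 86, 87, 87, 86, 89, 87, 87, 88, 86, 88, 86, 87, 89, 89, 86, 88, 88, 88, 87, 86, 90, 88, 88, 89, 89, 89, 88, 89, 86, 89, 88, 91, 86, 88, 91, 90, 90, 92, 90, 91, 91, 91, 90, 91, 90, 92, 94, 91, 92, 92, 91, 92, 91, 91, 90, 90, 89, 91, 92, 93, 89, 91, 91, 93, 91, 90, 93, 93, 93, 90, 94, 93, 94, 94, 92, 93, 92, 95, 94, 93, 96, 95, 91, 93, 93, 93, 87, 144, 243, 255, 252, 252]
115 [84, 83, 81, 83, 83, 87, 83, 84, 85, 83, 83, 75, 44, 42, 41, 43, 44, 45, 46, 47, 48, 46, 47, 48, 47, 44, 42, 42, 40, 35, 53, 91, 111, 109, 106, 108, 107, 107, 107, 107, 108, 109, 107, 110, 106, 110, 1
[... 1955 characters left out ...]
 103, 103, 100, 101, 103, 99, 99, 101, 99, 101, 99, 98, 97, 96, 97, 97, 96, 98, 95, 96, 94, 97, 94, 94, 92, 94, 93, 92, 94, 92, 90, 92, 90, 92, 90, 92, 93, 91, 89, 89, 88, 91, 89, 89, 88, 89, 77, 69, 99, 111, 109, 104, 167, 204, 206, 205, 205, 205, 205, 203, 204, 204, 203, 202, 203, 202, 202, 202, 202, 202, 202, 203, 203, 203, 203]
286 [102, 103, 103, 102, 101, 102, 101, 100, 103, 101, 100, 100, 97, 100, 101, 97, 97, 98, 100, 98, 97, 96, 96, 97, 94, 97, 95, 94, 95, 94, 95, 95, 95, 91, 92, 91, 95, 93, 94, 93, 93, 91, 92, 92, 95, 91, 90, 89, 91, 90, 91, 78, 72, 104, 113, 112, 111, 104, 191, 208, 206, 207, 206, 205, 203, 203, 204, 204, 201, 203, 203, 204, 203, 202, 201, 203, 201, 202, 201, 203]
```

```bash
python3 - <<'E'
from h import *
m=np.load('w17raw.npy',allow_pickle=True).item(); g=cv2.imread('pics/w17raw.png',0)
for c in (240,245,250,300,306): print(c,g[100:125,c].tolist())
q=lambda x,y,z: ray('wrist',[(x,y)],z,m)[0].round(1)
print('pocket end',q(264,110.8,34)); 
for r in (112,114): print('handle end',r,[q(245,r,z)[0] for z in (48,58,68)])
E
```

```text
240 [89, 88, 89, 88, 88, 87, 89, 88, 87, 89, 61, 41, 42, 41, 43, 43, 42, 44, 41, 43, 43, 42, 43, 43, 43]
245 [88, 87, 86, 91, 89, 88, 86, 86, 80, 46, 41, 43, 44, 46, 47, 47, 46, 48, 43, 45, 46, 47, 48, 45, 48]
250 [90, 92, 89, 88, 88, 88, 89, 85, 88, 82, 49, 39, 44, 43, 44, 43, 46, 45, 46, 46, 47, 48, 47, 45, 49]
300 [93, 92, 91, 92, 92, 92, 92, 92, 94, 77, 57, 55, 55, 58, 57, 60, 58, 58, 61, 58, 61, 59, 62, 61, 64]
306 [90, 94, 92, 92, 92, 93, 90, 93, 94, 70, 55, 58, 59, 56, 58, 57, 61, 59, 57, 61, 58, 59, 57, 59, 57]
pocket end [496.9 -66.7  34. ]
handle end 112 [np.float64(498.1), np.float64(498.5), np.float64(499.0)]
handle end 114 [np.float64(499.1), np.float64(499.5), np.float64(499.9)]
```

Request:
{"name": "carry_out", "arguments": {
  "plan": [
    {"tx": 0.8,"ty": 0,"tz": -7,"rx": 0,"ry": 0,"rz": 0},
    {"tx": 0,"ty": 0,"tz": -4,"rx": 0,"ry": 0,"rz": 0},
    {"tx": 0,"ty": 0,"tz": -2,"rx": 0,"ry": 0,"rz": 0},
    {"tx": 0,"ty": 0,"tz": -1.5,"rx": 0,"ry": 0,"rz": 0},
    {"tx": 0,"ty": 0,"tz": 0,"rx": 0,"ry": 0,"rz": 0},
    {"tx": 0,"ty": 0,"tz": 0,"rx": 0,"ry": 0,"rz": 0}
  ]
}}

```text
time: 41.35
tool_pos: [579.9, -60.9, 45.5]
tcp_rot: [3.141, 0.0, 3.135]
contact_force: [0.5, 1.0, 1.8]
grip_width: 19.2
finger_force: 30.0
```

Request:
{"name": "carry_out", "arguments": {
  "plan": [
    {"tx": 0,"ty": 0,"tz": -1.5,"rx": 0,"ry": 0,"rz": 0},
    {"tx": 0,"ty": 0,"tz": 0,"rx": 0,"ry": 0,"rz": 0}
  ]
}}

```text
time: 41.55
tool_pos: [580.2, -60.9, 44.0]
tcp_rot: [3.142, 0.001, 3.135]
contact_force: [0.6, 1.3, 4.1]
grip_width: 19.4
finger_force: 30.0
```

Request:
{"name": "carry_out", "arguments": {
  "plan": [
    {"tx": 0,"ty": 0,"tz": -1.5,"rx": 0,"ry": 0,"rz": 0},
    {"tx": 0,"ty": 0,"tz": -1.5,"rx": 0,"ry": 0,"rz": 0},
    {"tx": 0,"ty": 0,"tz": 0,"rx": 0,"ry": 0,"rz": 0}
  ]
}}

```text
time: 41.85
tool_pos: [580.5, -61.0, 41.8]
tcp_rot: [-3.141, 0.002, 3.135]
contact_force: [-0.2, 1.7, 11.5]
grip_width: 19.1
finger_force: 30.0
```

Request:
{"name": "carry_out", "arguments": {
  "plan": [
    {"tx": 0,"ty": 0,"tz": -1.5,"rx": 0,"ry": 0,"rz": 0},
    {"tx": 0,"ty": 0,"tz": -1.5,"rx": 0,"ry": 0,"rz": 0},
    {"tx": 0,"ty": 0,"tz": 0,"rx": 0,"ry": 0,"rz": 0}
  ]
}}

```text
time: 42.15
tool_pos: [582.3, -61.1, 41.4]
tcp_rot: [-3.141, 0.007, 3.135]
contact_force: [-2.0, 3.8, 25.4]
grip_width: 19.7
finger_force: 30.0
```

Request:
{"name": "carry_out", "arguments": {
  "gripper": 0.72,
  "plan": [
    {"tx": 0,"ty": 0,"tz": 4,"rx": 0,"ry": 0,"rz": 0},
    {"tx": 0,"ty": 0,"tz": 0,"rx": 0,"ry": 0,"rz": 0},
    {"tx": 0,"ty": 0,"tz": 0,"rx": 0,"ry": 0,"rz": 0},
    {"tx": 0,"ty": 0,"tz": 8,"rx": 0,"ry": 0,"rz": 0},
    {"tx": 0,"ty": 0,"tz": 12,"rx": 0,"ry": 0,"rz": 0},
    {"tx": 0,"ty": 0,"tz": 0,"rx": 0,"ry": 0,"rz": 0}
  ]
}}

```text
time: 42.75
tool_pos: [581.0, -61.3, 63.7]
tcp_rot: [-3.141, 0.003, 3.135]
contact_force: [0.1, -0.0, 0.8]
grip_width: 25.5
finger_force: 0.0
```

Request:
{"name": "carry_out", "arguments": {
  "gripper": 1.0,
  "plan": [
    {"tx": 0,"ty": 0,"tz": 0,"rx": 0,"ry": 0,"rz": 0},
    {"tx": 0,"ty": 0,"tz": 0,"rx": 0,"ry": 0,"rz": 0},
    {"tx": 0,"ty": 0,"tz": -5,"rx": 0,"ry": 0,"rz": 0},
    {"tx": 0,"ty": 0,"tz": -4,"rx": 0,"ry": 0,"rz": 0},
    {"tx": 0,"ty": 0,"tz": -3,"rx": 0,"ry": 0,"rz": 0},
    {"tx": 0,"ty": 0,"tz": -1,"rx": 0,"ry": 0,"rz": 0},
    {"tx": 0,"ty": 0,"tz": 0,"rx": 0,"ry": 0,"rz": 0}
  ]
}}

```text
time: 43.45
tool_pos: [579.4, -60.9, 48.8]
tcp_rot: [3.141, -0.001, 3.135]
contact_force: [-1.7, 1.0, 4.7]
grip_width: 0.5
finger_force: 2.1
```

Request:
{"name": "carry_out", "arguments": {
  "plan": [
    {"tx": 0,"ty": 0,"tz": -1.5,"rx": 0,"ry": 0,"rz": 0},
    {"tx": 0,"ty": 0,"tz": -1.5,"rx": 0,"ry": 0,"rz": 0},
    {"tx": 0,"ty": 0,"tz": 0,"rx": 0,"ry": 0,"rz": 0}
  ]
}}

```text
time: 43.75
tool_pos: [581.5, -61.0, 48.4]
tcp_rot: [-3.141, 0.005, 3.135]
contact_force: [-2.1, 2.0, 17.9]
grip_width: 0.1
finger_force: 8.8
```

```bash
python3 - <<'E'
from h import *
o=bot.get_obs(); print(o['contact_force'].round(1),o['moment'].round(3))
E
```

```text
[-2.1  2.  17.9] [0.447 0.386 0.035]
```

Not seated: joint top at 48.4, likely one end is on the rim. I measure from above.

Request:
{"name": "carry_out", "arguments": {
  "plan": [
    {"tx": 0,"ty": 0,"tz": 45,"rx": 0,"ry": 0,"rz": 0},
    {"tx": 38,"ty": 0,"tz": 30,"rx": 0,"ry": 0,"rz": 0},
    {"tx": 38,"ty": 0,"tz": 0,"rx": 0,"ry": 0,"rz": 0},
    {"tx": 0,"ty": 0,"tz": 0,"rx": 0,"ry": 0,"rz": 0},
    {"tx": 0,"ty": 0,"tz": 0,"rx": 0,"ry": 0,"rz": 0},
    {"tx": 0,"ty": 0,"tz": 0,"rx": 0,"ry": 0,"rz": 0}
  ]
}}

```text
time: 44.35
tool_pos: [654.6, -60.8, 119.7]
tcp_rot: [3.141, -0.003, 3.135]
contact_force: [0.4, -0.1, 0.5]
grip_width: 0.2
finger_force: 0.0
```

```bash
python3 - <<'E'
from h import *
im,m=snap('w18raw'); print('cam',(-m['R'].T@m['t']).round(1))
g=cv2.cvtColor(im,cv2.COLOR_BGR2GRAY)
for c in (245,252,262,274,282,296,302): print(c,g[20:60,c].tolist(),'|',g[160:225,c].tolist())
for r in (50,65,80,100,140,180,190): print(r,g[r,225:325].tolist())
E
```

```text
t 44.35 tcp [654.6 -60.8 119.7] [ 3.141e+00 -3.000e-03  3.135e+00]
cam [581.  -60.4 278.5]
245 [101, 103, 98, 200, 236, 236, 236, 235, 234, 232, 232, 233, 231, 230, 232, 210, 199, 199, 200, 201, 167, 156, 155, 154, 154, 148, 144, 145, 145, 145, 146, 147, 147, 145, 143, 145, 137, 138, 137, 136] | [78, 79, 80, 77, 77, 77, 77, 76, 77, 78, 77, 77, 78, 77, 77, 77, 75, 75, 74, 76, 77, 75, 75, 74, 76, 74, 76, 76, 76, 76, 76, 75, 75, 77, 74, 76, 73, 75, 74, 74, 73, 73, 75, 73, 74, 75, 78, 74, 73, 77, 75, 74, 74, 73, 75, 75, 75, 75, 74, 76, 74, 76, 74, 74, 75]
252 [38, 41, 36, 36, 40, 39, 37, 38, 40, 39, 39, 39, 37, 38, 40, 40, 38, 40, 37, 41, 37, 37, 36, 39, 40, 38, 39, 36, 37, 37, 39, 35, 31, 31, 29, 29, 26, 23, 19, 42] | [78, 82, 82, 78, 81, 80, 78, 78, 76, 79, 78, 79, 78, 77, 79, 77, 77, 73, 77, 78, 76, 77, 77, 75, 77, 75, 75, 76, 73, 74, 77, 74, 74, 74, 75, 74, 76, 74, 74, 77, 75, 75, 78, 76, 73, 73, 75, 74, 74, 76, 75, 74, 76, 74, 75, 75, 74, 73, 73, 74, 75, 76, 74, 75, 75]
262 [112, 112, 109, 210, 232, 233, 185, 155, 146, 143, 145, 142, 134, 136, 109, 77, 46, 41, 35, 27, 28, 31, 33, 35
[... 4743 characters left out ...]
4, 222, 159, 179, 234, 232, 229, 222, 208, 196, 162, 100, 143, 202, 198, 201, 172, 60, 80, 79, 80, 80, 83, 83, 81, 84, 84, 84, 82, 83, 82, 84, 81, 83, 73, 196, 255, 253, 252, 245, 168, 139, 143, 144, 146, 145, 143, 145, 143, 142, 143, 143, 143, 142]
190 [47, 49, 61, 72, 73, 73, 74, 72, 72, 73, 74, 75, 75, 74, 76, 75, 74, 73, 76, 76, 76, 72, 76, 76, 76, 75, 76, 77, 75, 77, 78, 77, 74, 75, 64, 122, 201, 197, 197, 185, 159, 181, 212, 224, 231, 233, 233, 219, 155, 178, 234, 231, 228, 220, 208, 195, 158, 98, 142, 200, 197, 198, 172, 59, 71, 55, 55, 55, 54, 54, 57, 54, 57, 55, 56, 55, 54, 56, 56, 54, 64, 120, 164, 160, 158, 156, 145, 140, 144, 141, 143, 141, 141, 143, 141, 140, 143, 143, 140, 141]
```

```bash
python3 - <<'E'
from h import *
m=np.load('w18raw.npy',allow_pickle=True).item(); g=cv2.imread('pics/w18raw.png',0)
for c in (247,250,253,256,274,293,296,299,302): print(c,g[0:28,c].tolist())
for r in (12,16,20,26): print(r,g[r,236:312].tolist())
q=lambda x,y,z: ray('wrist',[(x,y)],z,m)[0].round(1)
print('nose end z24..44',[q(274,202.5,z)[0] for z in(34,44)],'pocket nose end',q(262,206,34),q(262,205.5,24),'pocket handle end z34 row',[(r,q(274,r,34)[0]) for r in(14,18,22)],'floor',q(274,23.7,24))
E
```

```text
247 [94, 96, 94, 97, 95, 99, 65, 32, 29, 30, 30, 32, 33, 30, 33, 32, 31, 33, 30, 29, 27, 26, 22, 18, 16, 13, 37, 84]
250 [93, 95, 95, 98, 77, 43, 32, 34, 37, 37, 38, 38, 36, 35, 38, 37, 38, 38, 35, 38, 36, 35, 35, 35, 35, 34, 35, 36]
253 [96, 95, 96, 99, 84, 47, 32, 31, 35, 37, 38, 39, 39, 37, 39, 42, 38, 41, 40, 39, 38, 35, 37, 39, 40, 38, 40, 38]
256 [94, 94, 95, 96, 97, 86, 53, 30, 30, 34, 33, 37, 32, 34, 34, 35, 36, 37, 33, 37, 37, 36, 38, 36, 38, 40, 39, 40]
274 [97, 97, 98, 95, 97, 96, 97, 95, 96, 98, 97, 98, 101, 74, 40, 26, 30, 25, 78, 108, 112, 110, 110, 105, 202, 221, 219, 218]
293 [92, 93, 95, 95, 98, 56, 37, 41, 44, 44, 46, 46, 48, 47, 49, 48, 47, 50, 47, 52, 52, 50, 50, 48, 49, 49, 48, 49]
296 [95, 94, 93, 96, 82, 50, 35, 38, 41, 44, 42, 43, 43, 42, 42, 43, 43, 44, 43, 43, 43, 45, 45, 43, 46, 43, 45, 45]
299 [93, 93, 94, 95, 95, 89, 57, 38, 38, 38, 39, 39, 40, 41, 39, 40, 41, 41, 42, 41, 41, 40, 42, 36, 38, 34, 33, 34]
302 [93, 94, 92, 93, 93, 93, 95, 98, 79, 70, 69, 63, 51, 41, 34, 34, 35, 29, 50, 92, 103, 116, 117, 113, 210, 230, 226, 228]
12 [95, 94, 95, 94, 97, 97, 9
[... 835 characters left out ...]
 115, 116, 99, 44, 37, 40, 43, 45, 47, 52, 44, 45, 43, 44, 40, 41, 36, 58, 103, 102, 51, 75, 100, 97, 96, 96, 87, 215]
26 [99, 96, 98, 99, 97, 98, 90, 53, 132, 235, 199, 37, 29, 33, 35, 37, 37, 40, 40, 39, 39, 37, 37, 30, 23, 84, 185, 224, 219, 219, 220, 218, 218, 218, 219, 218, 218, 219, 219, 218, 221, 220, 218, 219, 218, 219, 219, 219, 221, 204, 108, 26, 42, 45, 49, 48, 51, 48, 47, 45, 45, 46, 41, 33, 100, 199, 226, 193, 53, 75, 99, 97, 96, 93, 116, 234]
nose end z24..44 [np.float64(642.0), np.float64(639.5)] pocket nose end [645.  -71.4  34. ] [647.1 -71.8  24. ] pocket handle end z34 row [(14, np.float64(501.5)), (18, np.float64(504.0)), (22, np.float64(506.5))] floor [504.6 -60.   24. ]
```

The handle ends overhang the pocket end by ~4 mm (rows 5 vs 13.5), because the tray crept in another 4 mm. I regrasp, lift, shift +4 and lower again.

Request:
{"name": "carry_out", "arguments": {
  "gripper": 0.71,
  "plan": [
    {"tx": -37,"ty": 0,"tz": 0,"rx": 0,"ry": 0,"rz": 0},
    {"tx": -37,"ty": 0,"tz": 0,"rx": 0,"ry": 0,"rz": 0},
    {"tx": 0,"ty": 0,"tz": -40,"rx": 0,"ry": 0,"rz": 0},
    {"tx": 0,"ty": 0,"tz": -20,"rx": 0,"ry": 0,"rz": 0},
    {"tx": 0,"ty": 0,"tz": -10,"rx": 0,"ry": 0,"rz": 0},
    {"tx": 0,"ty": 0,"tz": -7,"rx": 0,"ry": 0,"rz": 0},
    {"tx": 0,"ty": 0,"tz": 0,"rx": 0,"ry": 0,"rz": 0},
    {"tx": 0,"ty": 0,"tz": 0,"rx": 0,"ry": 0,"rz": 0}
  ]
}}

```text
time: 45.2
tool_pos: [582.3, -61.1, 44.5]
tcp_rot: [-3.141, 0.001, 3.135]
contact_force: [0.1, -0.3, -0.4]
grip_width: 27.0
finger_force: 0.0
```

Request:
{"name": "carry_out", "arguments": {
  "gripper": 1.0,
  "plan": [
    {"tx": 0,"ty": 0,"tz": 0,"rx": 0,"ry": 0,"rz": 0},
    {"tx": 0,"ty": 0,"tz": 0,"rx": 0,"ry": 0,"rz": 0},
    {"tx": 0,"ty": 0,"tz": 0,"rx": 0,"ry": 0,"rz": 0},
    {"tx": 0,"ty": 0,"tz": 4,"rx": 0,"ry": 0,"rz": 0},
    {"tx": 4,"ty": 0,"tz": 0,"rx": 0,"ry": 0,"rz": 0},
    {"tx": 0,"ty": 0,"tz": 0,"rx": 0,"ry": 0,"rz": 0},
    {"tx": 0,"ty": 0,"tz": -3,"rx": 0,"ry": 0,"rz": 0},
    {"tx": 0,"ty": 0,"tz": -1,"rx": 0,"ry": 0,"rz": 0},
    {"tx": 0,"ty": 0,"tz": 0,"rx": 0,"ry": 0,"rz": 0}
  ]
}}

```text
time: 46.1
tool_pos: [585.9, -60.9, 43.5]
tcp_rot: [3.141, 0.0, 3.135]
contact_force: [1.9, 0.6, -0.7]
grip_width: 18.9
finger_force: 30.0
```

Request:
{"name": "carry_out", "arguments": {
  "plan": [
    {"tx": 0,"ty": 0,"tz": -1.5,"rx": 0,"ry": 0,"rz": 0},
    {"tx": 0,"ty": 0,"tz": -1.5,"rx": 0,"ry": 0,"rz": 0},
    {"tx": 0,"ty": 0,"tz": 0,"rx": 0,"ry": 0,"rz": 0}
  ]
}}

```text
time: 46.4
tool_pos: [585.4, -60.9, 40.7]
tcp_rot: [3.141, -0.001, 3.135]
contact_force: [-1.7, 1.0, 3.7]
grip_width: 19.1
finger_force: 30.0
```

Request:
{"name": "carry_out", "arguments": {
  "plan": [
    {"tx": 0,"ty": 0,"tz": -1.5,"rx": 0,"ry": 0,"rz": 0},
    {"tx": 0,"ty": 0,"tz": -1.5,"rx": 0,"ry": 0,"rz": 0},
    {"tx": 0,"ty": 0,"tz": 0,"rx": 0,"ry": 0,"rz": 0}
  ]
}}

```text
time: 46.7
tool_pos: [587.7, -61.0, 40.3]
tcp_rot: [-3.141, 0.005, 3.135]
contact_force: [-2.7, 3.3, 17.5]
grip_width: 19.1
finger_force: 30.0
```

Request:
{"name": "carry_out", "arguments": {
  "gripper": 0.72,
  "plan": [
    {"tx": 0,"ty": 0,"tz": 2.5,"rx": 0,"ry": 0,"rz": 0},
    {"tx": 0,"ty": 0,"tz": 0,"rx": 0,"ry": 0,"rz": 0},
    {"tx": 0,"ty": 0,"tz": 0,"rx": 0,"ry": 0,"rz": 0},
    {"tx": 0,"ty": 0,"tz": 8,"rx": 0,"ry": 0,"rz": 0},
    {"tx": 0,"ty": 0,"tz": 8,"rx": 0,"ry": 0,"rz": 0},
    {"tx": 0,"ty": 0,"tz": 0,"rx": 0,"ry": 0,"rz": 0}
  ]
}}

```text
time: 47.3
tool_pos: [586.7, -61.2, 57.7]
tcp_rot: [-3.141, 0.002, 3.135]
contact_force: [-0.3, 0.1, -0.2]
grip_width: 25.5
finger_force: 0.0
```

Request:
{"name": "carry_out", "arguments": {
  "gripper": 1.0,
  "plan": [
    {"tx": 0,"ty": 0,"tz": 0,"rx": 0,"ry": 0,"rz": 0},
    {"tx": 0,"ty": 0,"tz": 0,"rx": 0,"ry": 0,"rz": 0},
    {"tx": 0,"ty": 0,"tz": -5,"rx": 0,"ry": 0,"rz": 0},
    {"tx": 0,"ty": 0,"tz": -3,"rx": 0,"ry": 0,"rz": 0},
    {"tx": 0,"ty": 0,"tz": -2,"rx": 0,"ry": 0,"rz": 0},
    {"tx": 0,"ty": 0,"tz": 0,"rx": 0,"ry": 0,"rz": 0}
  ]
}}

```text
time: 47.9
tool_pos: [585.4, -60.9, 45.6]
tcp_rot: [3.141, -0.001, 3.135]
contact_force: [-0.6, -0.3, -0.7]
grip_width: 0.2
finger_force: 0.0
```

Request:
{"name": "carry_out", "arguments": {
  "plan": [
    {"tx": 0,"ty": 0,"tz": -1.5,"rx": 0,"ry": 0,"rz": 0},
    {"tx": 0,"ty": 0,"tz": -1.5,"rx": 0,"ry": 0,"rz": 0},
    {"tx": 0,"ty": 0,"tz": -1,"rx": 0,"ry": 0,"rz": 0},
    {"tx": 0,"ty": 0,"tz": 0,"rx": 0,"ry": 0,"rz": 0}
  ]
}}

```text
time: 48.3
tool_pos: [586.8, -61.0, 44.2]
tcp_rot: [-3.141, 0.003, 3.135]
contact_force: [-1.4, 1.5, 12.0]
grip_width: 0.4
finger_force: 5.8
```

The pliers are seated too (top at 44.2). Now I go in front of the tray to push it in.

Request:
{"name": "carry_out", "arguments": {
  "plan": [
    {"tx": 0,"ty": 0,"tz": 40,"rx": 0,"ry": 0,"rz": 0},
    {"tx": 0,"ty": 0,"tz": 30,"rx": 0,"ry": 0,"rz": 0},
    {"tx": -41,"ty": -20,"tz": 0,"rx": 0,"ry": 0,"rz": 0},
    {"tx": -41,"ty": -20,"tz": 0,"rx": 0,"ry": 0,"rz": 0},
    {"tx": -41,"ty": -20,"tz": 0,"rx": 0,"ry": 0,"rz": 0},
    {"tx": -41,"ty": -21,"tz": 0,"rx": 0,"ry": 0,"rz": 0},
    {"tx": 0,"ty": 0,"tz": -35,"rx": 0,"ry": 0,"rz": 0},
    {"tx": 0,"ty": 0,"tz": -42,"rx": 0,"ry": 0,"rz": 0},
    {"tx": 0,"ty": 0,"tz": 0,"rx": 0,"ry": 0,"rz": 0},
    {"tx": 0,"ty": 0,"tz": 0,"rx": 0,"ry": 0,"rz": 0}
  ]
}}

```text
time: 49.3
tool_pos: [421.7, -141.9, 35.5]
tcp_rot: [3.141, -0.001, 3.135]
contact_force: [0.7, -0.1, -0.6]
grip_width: 0.7
finger_force: 0.0
```

```bash
python3 - <<'E'
from h import *
o=bot.get_obs(); print(o['tool_pos'])
t,mt=snap('t20','top'); s,ms=snap('s20','scene')
# cabinet top front edge in scene/top: grey-green; print edge estimate along columns of top
g=cv2.cvtColor(t,cv2.COLOR_BGR2GRAY)
for c in (286,290,380): print(c,g[120:160,c].tolist())
E
```

```text
[ 421.72903544 -141.90898378   35.51832127]
t 49.3 tcp [ 421.7 -141.9   35.5] [ 3.141e+00 -1.000e-03  3.135e+00]
t 49.35 tcp [ 422.6 -142.2   36.4] [-3.141e+00  1.000e-03  3.135e+00]
286 [149, 151, 148, 149, 147, 150, 150, 151, 149, 148, 146, 145, 146, 146, 145, 135, 108, 80, 81, 90, 109, 125, 136, 141, 141, 156, 175, 178, 178, 176, 176, 177, 175, 176, 179, 179, 176, 179, 178, 176]
290 [148, 149, 151, 149, 150, 148, 146, 148, 147, 150, 146, 148, 147, 146, 148, 136, 112, 128, 135, 136, 134, 136, 132, 138, 132, 138, 141, 143, 142, 143, 143, 143, 142, 145, 147, 155, 157, 155, 157, 156]
380 [146, 150, 146, 150, 148, 150, 148, 147, 148, 148, 145, 145, 148, 147, 149, 150, 146, 148, 146, 128, 94, 71, 74, 85, 86, 79, 75, 69, 69, 70, 71, 68, 70, 72, 72, 69, 69, 72, 70, 70]
```

Request:
{"name": "carry_out", "arguments": {
  "plan": [
    {"tx": 20,"ty": 0,"tz": -3,"rx": 0,"ry": 0,"rz": 0},
    {"tx": 20,"ty": 0,"tz": 0,"rx": 0,"ry": 0,"rz": 0},
    {"tx": 20,"ty": 0,"tz": 0,"rx": 0,"ry": 0,"rz": 0},
    {"tx": 20,"ty": 0,"tz": 0,"rx": 0,"ry": 0,"rz": 0},
    {"tx": 20,"ty": 0,"tz": 0,"rx": 0,"ry": 0,"rz": 0},
    {"tx": 20,"ty": 0,"tz": 0,"rx": 0,"ry": 0,"rz": 0},
    {"tx": 20,"ty": 0,"tz": 0,"rx": 0,"ry": 0,"rz": 0},
    {"tx": 20,"ty": 0,"tz": 0,"rx": 0,"ry": 0,"rz": 0},
    {"tx": 20,"ty": 0,"tz": 0,"rx": 0,"ry": 0,"rz": 0}
  ]
}}

```text
time: 50.3
tool_pos: [601.9, -142.3, 34.0]
tcp_rot: [-3.14, -0.001, 3.136]
contact_force: [-4.4, -3.3, -1.4]
grip_width: 0.6
finger_force: 2.2
```

Request:
{"name": "carry_out", "arguments": {
  "plan": [
    {"tx": 10,"ty": 0,"tz": 0,"rx": 0,"ry": 0,"rz": 0},
    {"tx": 10,"ty": 0,"tz": 0,"rx": 0,"ry": 0,"rz": 0},
    {"tx": 6,"ty": 0,"tz": 0,"rx": 0,"ry": 0,"rz": 0},
    {"tx": 4,"ty": 0,"tz": 0,"rx": 0,"ry": 0,"rz": 0},
    {"tx": 4,"ty": 0,"tz": 0,"rx": 0,"ry": 0,"rz": 0},
    {"tx": 0,"ty": 0,"tz": 0,"rx": 0,"ry": 0,"rz": 0}
  ]
}}

```text
time: 50.9
tool_pos: [636.6, -141.9, 32.8]
tcp_rot: [-3.141, 0.002, 3.135]
contact_force: [0.1, -0.9, 0.1]
grip_width: 0.6
finger_force: 0.0
```

Request:
{"name": "carry_out", "arguments": {
  "plan": [
    {"tx": 3,"ty": 0,"tz": 0,"rx": 0,"ry": 0,"rz": 0},
    {"tx": 3,"ty": 0,"tz": 0,"rx": 0,"ry": 0,"rz": 0},
    {"tx": 3,"ty": 0,"tz": 0,"rx": 0,"ry": 0,"rz": 0},
    {"tx": 0,"ty": 0,"tz": 0,"rx": 0,"ry": 0,"rz": 0}
  ]
}}

```text
time: 51.3
tool_pos: [644.6, -141.9, 32.2]
tcp_rot: [3.141, -0.001, 3.135]
contact_force: [-4.5, 0.3, 3.4]
grip_width: 0.7
finger_force: 2.3
```

Request:
{"name": "carry_out", "arguments": {
  "plan": [
    {"tx": 3,"ty": 0,"tz": 0,"rx": 0,"ry": 0,"rz": 0},
    {"tx": 2,"ty": 0,"tz": 0,"rx": 0,"ry": 0,"rz": 0},
    {"tx": 0,"ty": 0,"tz": 0,"rx": 0,"ry": 0,"rz": 0}
  ]
}}

```text
time: 51.6
tool_pos: [644.0, -141.8, 32.2]
tcp_rot: [3.14, -0.013, 3.135]
contact_force: [-27.9, -0.3, 15.9]
grip_width: 0.2
finger_force: 13.9
```

The tray is home: hard stop at x=644 (wall at the cabinet's front edge). I back off, then go over to the outer side of the door.

Request:
{"name": "carry_out", "arguments": {
  "plan": [
    {"tx": -20,"ty": 0,"tz": 0,"rx": 0,"ry": 0,"rz": 0},
    {"tx": -30,"ty": 0,"tz": 20,"rx": 0,"ry": 0,"rz": 0},
    {"tx": -10,"ty": 0,"tz": 45,"rx": 0,"ry": 0,"rz": 0},
    {"tx": -10,"ty": 0,"tz": 45,"rx": 0,"ry": 0,"rz": 0},
    {"tx": -25,"ty": -39,"tz": 0,"rx": 0,"ry": 0,"rz": 0},
    {"tx": -25,"ty": -39,"tz": 0,"rx": 0,"ry": 0,"rz": 0},
    {"tx": -25,"ty": -39,"tz": 0,"rx": 0,"ry": 0,"rz": 0},
    {"tx": -25,"ty": -39,"tz": 0,"rx": 0,"ry": 0,"rz": 0},
    {"tx": -25,"ty": -39,"tz": 0,"rx": 0,"ry": 0,"rz": 0},
    {"tx": -25,"ty": -39,"tz": 0,"rx": 0,"ry": 0,"rz": 0},
    {"tx": 0,"ty": 0,"tz": 0,"rx": 0,"ry": 0,"rz": 0},
    {"tx": 0,"ty": 0,"tz": 0,"rx": 0,"ry": 0,"rz": 0}
  ]
}}

```text
time: 52.8
tool_pos: [429.7, -377.0, 142.2]
tcp_rot: [-3.141, 0.001, 3.132]
contact_force: [0.2, -0.1, 0.8]
grip_width: 0.3
finger_force: 0.0
```

```bash
python3 - <<'E'
from h import *
t,mt=snap('t21','top'); s,ms=snap('s21','scene')
g=cv2.cvtColor(t,cv2.COLOR_BGR2GRAY)
for r in (150,165,180,195,210,225,240): print(r,g[r,370:415].tolist())
print('tray front col 332',g[125:160,332].tolist(), g[125:160,300].tolist())
H=np.array([655,-276.]); r=235; P=lambda a,h=15:H+r*np.array([-np.sin(a),np.cos(a)])+(12+h)*np.array([-np.cos(a),-np.sin(a)])
for a in np.arange(2.0,-.01,-.1): print(round(a,2),P(a).round(0))
E
```

```text
t 52.8 tcp [ 429.7 -377.   142.2] [-3.141e+00  1.000e-03  3.132e+00]
t 52.85 tcp [ 430.2 -375.9  142.2] [3.141e+00 1.000e-03 3.134e+00]
150 [179, 178, 175, 177, 178, 169, 129, 88, 73, 70, 65, 68, 67, 64, 71, 65, 66, 82, 120, 142, 147, 143, 115, 105, 105, 108, 105, 103, 110, 136, 167, 175, 175, 173, 175, 175, 174, 177, 174, 176, 175, 175, 174, 176, 175]
165 [134, 109, 106, 106, 108, 105, 105, 109, 101, 83, 69, 70, 67, 64, 72, 70, 69, 72, 66, 75, 85, 85, 87, 89, 107, 106, 102, 108, 105, 105, 102, 108, 109, 107, 104, 105, 102, 106, 104, 109, 128, 159, 174, 172, 176]
180 [178, 176, 176, 176, 174, 176, 176, 167, 129, 101, 85, 72, 73, 70, 71, 70, 70, 69, 70, 70, 90, 128, 146, 141, 119, 106, 105, 105, 108, 105, 105, 107, 106, 108, 107, 107, 108, 102, 108, 106, 105, 106, 107, 105, 107]
195 [109, 106, 109, 105, 106, 108, 105, 108, 106, 106, 107, 96, 75, 73, 69, 65, 71, 70, 69, 69, 71, 71, 71, 84, 84, 86, 95, 107, 106, 105, 108, 105, 105, 108, 105, 105, 105, 107, 108, 103, 104, 108, 106, 104, 105]
210 [106, 110, 106, 109, 106, 105, 105, 106, 110, 108, 105, 108, 97, 79, 68, 67, 66, 65, 65, 70, 
[... 590 characters left out ...]
50, 152, 152, 151, 150, 151, 149, 152, 152, 154, 137, 94, 87, 142, 182, 176, 139, 124, 126, 135, 159, 174, 177, 176, 177, 176, 173, 174, 177, 177, 176, 175, 177] [149, 148, 146, 147, 146, 145, 144, 147, 147, 146, 142, 123, 85, 99, 150, 181, 171, 132, 122, 125, 141, 169, 178, 177, 176, 176, 176, 176, 178, 175, 178, 177, 178, 176, 176]
2.0 [ 453. -398.]
1.9 [ 441. -378.]
1.8 [ 432. -356.]
1.7 [ 425. -333.]
1.6 [ 421. -310.]
1.5 [ 419. -286.]
1.4 [ 419. -263.]
1.3 [ 421. -239.]
1.2 [ 426. -216.]
1.1 [ 433. -193.]
1.0 [ 443. -172.]
0.9 [ 454. -151.]
0.8 [ 468. -132.]
0.7 [ 483. -114.]
0.6 [500. -97.]
0.5 [519. -83.]
0.4 [539. -70.]
0.3 [560. -59.]
0.2 [582. -51.]
0.1 [605. -45.]
-0.0 [628. -41.]
```

Request:
{"name": "carry_out", "arguments": {
  "plan": [
    {"tx": 0,"ty": 0,"tz": -48,"rx": 0,"ry": 0,"rz": 0},
    {"tx": 0,"ty": 0,"tz": -49,"rx": 0,"ry": 0,"rz": 0},
    {"tx": 0,"ty": 0,"tz": 0,"rx": 0,"ry": 0,"rz": 0},
    {"tx": 2,"ty": 20,"tz": 0,"rx": 0,"ry": 0,"rz": 0},
    {"tx": -7,"ty": 23,"tz": 0,"rx": 0,"ry": 0,"rz": 0},
    {"tx": -4,"ty": 23,"tz": 0,"rx": 0,"ry": 0,"rz": 0},
    {"tx": -2,"ty": 24,"tz": 0,"rx": 0,"ry": 0,"rz": 0},
    {"tx": 0,"ty": 23,"tz": 0,"rx": 0,"ry": 0,"rz": 0},
    {"tx": 2,"ty": 24,"tz": 0,"rx": 0,"ry": 0,"rz": 0},
    {"tx": 5,"ty": 23,"tz": 0,"rx": 0,"ry": 0,"rz": 0},
    {"tx": 7,"ty": 23,"tz": 0,"rx": 0,"ry": 0,"rz": 0}
  ]
}}

```text
time: 54.0
tool_pos: [434.5, -192.0, 47.8]
tcp_rot: [-3.14, 0.003, 3.136]
contact_force: [-0.1, -0.0, -0.2]
grip_width: 0.4
finger_force: 0.2
```

Request:
{"name": "carry_out", "arguments": {
  "plan": [
    {"tx": 10,"ty": 21,"tz": 0,"rx": 0,"ry": 0,"rz": 0},
    {"tx": 11,"ty": 21,"tz": 0,"rx": 0,"ry": 0,"rz": 0},
    {"tx": 14,"ty": 19,"tz": 0,"rx": 0,"ry": 0,"rz": 0},
    {"tx": 15,"ty": 18,"tz": 0,"rx": 0,"ry": 0,"rz": 0},
    {"tx": 17,"ty": 17,"tz": 0,"rx": 0,"ry": 0,"rz": 0},
    {"tx": 19,"ty": 14,"tz": 0,"rx": 0,"ry": 0,"rz": 0},
    {"tx": 20,"ty": 13,"tz": 0,"rx": 0,"ry": 0,"rz": 0},
    {"tx": 21,"ty": 11,"tz": 0,"rx": 0,"ry": 0,"rz": 0},
    {"tx": 0,"ty": 0,"tz": 0,"rx": 0,"ry": 0,"rz": 0}
  ]
}}

```text
time: 54.9
tool_pos: [563.4, -57.0, 48.0]
tcp_rot: [-3.141, 0.006, 3.139]
contact_force: [-0.2, -0.7, 0.4]
grip_width: 0.3
finger_force: 0.0
```

```bash
python3 - <<'E'
from h import *
im,m=snap('w22'); t,mt=snap('t22','top'); s,ms=snap('s22','scene')
g=cv2.cvtColor(t,cv2.COLOR_BGR2GRAY)
for c in (285,290,370,380,386): print(c,g[130:190,c].tolist())
for r in (180,210,230): print(r,g[r,375:405].tolist())
E
```

```text
t 54.9 tcp [563.4 -57.   48. ] [-3.141  0.006  3.139]
t 54.95 tcp [561.6 -57.6  47.4] [-3.141e+00  3.000e-03  3.138e+00]
t 55.0 tcp [560.4 -58.1  46.9] [-3.141e+00  2.000e-03  3.137e+00]
285 [48, 49, 57, 54, 52, 59, 69, 84, 87, 95, 106, 114, 125, 127, 132, 124, 95, 56, 41, 51, 69, 87, 109, 113, 110, 117, 112, 114, 116, 113, 115, 115, 116, 108, 88, 88, 95, 103, 105, 111, 112, 110, 111, 113, 111, 116, 113, 115, 120, 117, 120, 119, 120, 118, 112, 98, 86, 86, 76, 76]
290 [143, 145, 146, 150, 152, 152, 156, 155, 155, 154, 149, 146, 146, 143, 145, 141, 135, 112, 68, 46, 47, 54, 57, 72, 90, 99, 103, 96, 91, 86, 86, 79, 73, 68, 60, 56, 62, 76, 89, 93, 102, 124, 126, 125, 125, 124, 123, 127, 123, 125, 124, 120, 106, 97, 94, 92, 82, 70, 78, 80]
370 [141, 144, 142, 144, 144, 145, 146, 144, 139, 115, 66, 64, 94, 120, 137, 140, 136, 114, 92, 87, 89, 89, 92, 117, 154, 167, 168, 171, 171, 168, 170, 170, 168, 169, 170, 170, 166, 169, 169, 169, 168, 170, 168, 171, 172, 170, 171, 170, 170, 172, 170, 170, 173, 170, 169, 171, 170, 170, 171, 169]
380 [142, 143, 141, 141, 142, 140, 142, 141, 139, 120, 92,
[... 312 characters left out ...]
 162, 142, 128, 155, 168, 169, 169, 169, 171, 169, 170, 170, 170, 170, 172, 170, 170, 171, 170, 170, 170, 167, 170, 170, 169, 171, 169, 170, 170, 170, 169, 170, 170, 170, 171, 172, 168, 170, 171, 169, 171, 171, 170, 168, 171, 170, 168]
180 [167, 173, 170, 170, 169, 172, 169, 169, 170, 170, 171, 170, 172, 169, 169, 169, 168, 171, 168, 171, 170, 170, 170, 171, 168, 170, 169, 170, 171, 171]
210 [171, 171, 170, 167, 169, 171, 169, 170, 169, 170, 169, 171, 168, 171, 169, 171, 169, 169, 170, 170, 172, 168, 170, 168, 172, 172, 169, 169, 172, 168]
230 [167, 169, 169, 170, 168, 172, 170, 169, 170, 172, 169, 171, 170, 169, 171, 171, 171, 169, 168, 171, 167, 170, 169, 170, 169, 171, 169, 168, 169, 168]
```

The door is following and is nearly shut. I push on, slowly at the end.

Request:
{"name": "carry_out", "arguments": {
  "plan": [
    {"tx": 21,"ty": 8,"tz": 0,"rx": 0,"ry": 0,"rz": 0},
    {"tx": 20,"ty": 5,"tz": 0,"rx": 0,"ry": 0,"rz": 0},
    {"tx": 10,"ty": 2,"tz": 0,"rx": 0,"ry": 0,"rz": 0},
    {"tx": 8,"ty": 1,"tz": 0,"rx": 0,"ry": 0,"rz": 0},
    {"tx": 5,"ty": 0,"tz": 0,"rx": 0,"ry": 0,"rz": 0},
    {"tx": 0,"ty": 0,"tz": 0,"rx": 0,"ry": 0,"rz": 0}
  ]
}}

```text
time: 55.65
tool_pos: [623.2, -43.1, 45.3]
tcp_rot: [3.141, -0.001, 3.135]
contact_force: [-0.9, 1.1, 0.9]
grip_width: 0.5
finger_force: 0.7
```

Request:
{"name": "carry_out", "arguments": {
  "plan": [
    {"tx": 3,"ty": 0,"tz": 0,"rx": 0,"ry": 0,"rz": 0},
    {"tx": 3,"ty": 0,"tz": 0,"rx": 0,"ry": 0,"rz": 0},
    {"tx": 0,"ty": 0,"tz": 0,"rx": 0,"ry": 0,"rz": 0}
  ]
}}

```text
time: 55.95
tool_pos: [630.5, -43.3, 45.5]
tcp_rot: [-3.141, 0.002, 3.135]
contact_force: [0.6, 0.2, 0.6]
grip_width: 0.3
finger_force: 0.0
```

Request:
{"name": "carry_out", "arguments": {
  "plan": [
    {"tx": 2,"ty": 0,"tz": 0,"rx": 0,"ry": 0,"rz": 0},
    {"tx": 2,"ty": 0,"tz": 0,"rx": 0,"ry": 0,"rz": 0},
    {"tx": 0,"ty": 0,"tz": 0,"rx": 0,"ry": 0,"rz": 0}
  ]
}}

```text
time: 56.25
tool_pos: [633.4, -43.1, 45.2]
tcp_rot: [3.142, -0.001, 3.135]
contact_force: [-3.5, -0.3, 2.1]
grip_width: 0.4
finger_force: 1.5
```

Request:
{"name": "carry_out", "arguments": {
  "plan": [
    {"tx": 2,"ty": 0,"tz": 0,"rx": 0,"ry": 0,"rz": 0},
    {"tx": 2,"ty": 0,"tz": 0,"rx": 0,"ry": 0,"rz": 0},
    {"tx": 0,"ty": 0,"tz": 0,"rx": 0,"ry": 0,"rz": 0}
  ]
}}

```text
time: 56.55
tool_pos: [633.3, -43.0, 45.1]
tcp_rot: [3.141, -0.01, 3.135]
contact_force: [-19.1, -1.0, 11.8]
grip_width: 0.6
finger_force: 9.6
```

Hard stop with the door face at x≈643, as expected for shut. I back away and verify.

Request:
{"name": "carry_out", "arguments": {
  "plan": [
    {"tx": -4,"ty": 0,"tz": 0,"rx": 0,"ry": 0,"rz": 0},
    {"tx": -20,"ty": 0,"tz": 0,"rx": 0,"ry": 0,"rz": 0},
    {"tx": -40,"ty": 0,"tz": 10,"rx": 0,"ry": 0,"rz": 0},
    {"tx": -40,"ty": 0,"tz": 20,"rx": 0,"ry": 0,"rz": 0},
    {"tx": -40,"ty": 30,"tz": 20,"rx": 0,"ry": 0,"rz": 0},
    {"tx": -20,"ty": 40,"tz": 20,"rx": 0,"ry": 0,"rz": 0},
    {"tx": 0,"ty": 45,"tz": 10,"rx": 0,"ry": 0,"rz": 0},
    {"tx": 0,"ty": 45,"tz": 0,"rx": 0,"ry": 0,"rz": 0},
    {"tx": 0,"ty": 0,"tz": 0,"rx": 0,"ry": 0,"rz": 0},
    {"tx": 0,"ty": 0,"tz": 0,"rx": 0,"ry": 0,"rz": 0}
  ]
}}

```text
time: 57.55
tool_pos: [476.8, 115.9, 124.0]
tcp_rot: [3.142, 0.001, 3.138]
contact_force: [0.1, 0.4, 0.3]
grip_width: 0.1
finger_force: 0.0
```

```bash
python3 - <<'E'
from h import *
t,mt=snap('t23','top'); s,ms=snap('s23','scene')
g=cv2.cvtColor(t,cv2.COLOR_BGR2GRAY)
for c in (284,290,300,330,360,380,384): print(c,g[130:165,c].tolist())
for p in((284,141),(330,143),(380,146)): print(ray('top',p,90).round(1))
# tools left on desk? dark/steel blobs in the tools' old area
a=np.abs(cv2.absdiff(cv2.imread('pics/top0.png'),t)).max(2)
print('desk tool area std',g[140:212,115:255].std().round(1),'mouse/jar/mug diff',a[255:300,165:198].mean().round(1),a[250:280,95:125].mean().round(1),a[70:108,184:232].mean().round(1))
E
```

```text
t 57.55 tcp [476.8 115.9 124. ] [3.142e+00 1.000e-03 3.138e+00]
t 57.6 tcp [476.8 114.9 123.8] [-3.141e+00  1.000e-03  3.136e+00]
284 [136, 133, 134, 135, 130, 125, 115, 138, 144, 139, 120, 98, 83, 86, 85, 84, 84, 85, 101, 136, 161, 162, 160, 162, 159, 163, 161, 163, 163, 163, 160, 162, 163, 162, 163]
290 [135, 133, 134, 133, 132, 123, 113, 134, 139, 138, 130, 96, 83, 78, 60, 23, 18, 53, 92, 129, 158, 163, 162, 163, 161, 161, 163, 161, 162, 163, 161, 160, 160, 164, 160]
300 [132, 132, 132, 133, 130, 132, 119, 117, 134, 137, 129, 104, 88, 85, 72, 45, 33, 38, 71, 121, 156, 163, 165, 162, 162, 162, 162, 162, 162, 161, 163, 160, 161, 162, 161]
330 [135, 136, 135, 135, 138, 136, 133, 118, 108, 128, 136, 129, 104, 88, 84, 83, 80, 80, 82, 87, 107, 144, 159, 162, 162, 161, 162, 161, 162, 163, 158, 162, 162, 162, 162]
360 [135, 135, 135, 134, 137, 137, 140, 138, 125, 116, 130, 134, 129, 111, 88, 84, 83, 79, 87, 83, 86, 112, 145, 158, 162, 163, 159, 161, 163, 160, 161, 161, 163, 162, 164]
380 [133, 133, 134, 135, 135, 134, 135, 135, 133, 119, 107, 126, 134, 123, 103, 85, 80, 80, 87, 108, 135, 154, 160, 162, 159, 162, 161, 159, 163, 163, 163, 163, 159, 162, 161]
384 [146, 143, 146, 141, 140, 137, 139, 138, 142, 135, 121, 134, 145, 124, 97, 87, 113, 138, 156, 163, 160, 161, 161, 160, 163, 161, 162, 161, 161, 164, 161, 161, 161, 162, 160]
[[641.5  -9.6  90. ]]
[[ 640.1 -127.2   90. ]]
[[ 636.4 -256.1   90. ]]
desk tool area std 32.2 mouse/jar/mug diff 61.6 11.7 12.2
```

```bash
python3 - <<'E'
from h import *
a=cv2.imread('pics/scene0.png',0);b=cv2.imread('pics/s23.png',0)
for n,(x,y) in dict(mouse=(326,171),jar=(376,160),mug=(385,283)).items():
    f=lambda g:[v.round(1) for v in cv2.connectedComponentsWithStats((g[y-20:y+20,x-25:x+25]<60).astype(np.uint8))[3]][:4]
    print(n,f(a),f(b))
for n in('top0','t21','t23'):
    g=cv2.imread(f'pics/{n}.png',0)[250:305,150:210]; k,l,s,c=cv2.connectedComponentsWithStats((g<60).astype(np.uint8)); print(n,[(s[i,4],c[i].round(1)) for i in range(1,k) if s[i,4]>80])
E
```

```text
mouse [array([24.3, 19.1]), array([25.1, 20.9])] [array([23.7, 20.3]), array([14.7,  4.4]), array([16.5,  0. ]), array([28.1, 21.6])]
jar [array([24.5, 19.7]), array([25.2, 16.2])] [array([24.5, 19.7]), array([25.2, 16.1]), array([ 0. , 27.5])]
mug [array([22.8, 18.4]), array([44.1, 32.1])] [array([22.8, 18.4]), array([44. , 32.2])]
top0 [(np.int32(874), array([30.1, 25.8]))]
t21 [(np.int32(867), array([30.1, 25.8]))]
t23 []
```

The mouse, jar and mug have not moved (the mouse is only hidden by the arm in the last view), and the door lies parallel to the cabinet front. I hand in.

```bash
python3 -c "
from plant import bot
print(bot.close_job())"
```

```text
the job is handed in; nothing more can be done
None
```

All four tools were pressed down in their pockets, the tray was pushed fully in and then the door shut onto its catch, judged by contact heights, end-stop forces and the last top view; the mug, jar and mouse were left alone, and the job is handed in (no verdict was returned).

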